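Set up a timer burn-in test

ROBOT

A 7-joint arm with a two-finger parallel gripper is mounted at the origin on the work surface. World frame = base frame: x ahead of the robot, y to its left, z up, the work surface at z = 0. Lengths are in m, angles in rad, forces in N, time in s.
With the tool pointing down it reaches from about 0.425 to 1.025 m from the base axis. Payload 3.6 kg.
Tool frame: the origin (TCP) lies midway between the tips of the shut fingers; the grasp point (between the pads) lies 19 mm behind it (grip_depth is the distance from the TCP to the grasp point, in m); z points along the fingers, y is the line along which they close (so a half turn about z gives the same grasp; the last joint's range is limited). The gripper opens to 85 mm and grips with 20 to 120 N. Pads are 22 mm wide; open, the fingers measure 114 mm over their backs; the gripper's body (76 mm by 85 mm) begins 54 mm behind the grasp point. The pads swing forward as they close: fully open they stand 13 mm farther back than shut.
Start: joints at [1.244, 0.591, 0.048, 1.609, -0.033, 0.943, -0.034], TCP at [0.167, -0.705, 0.231] pointing down, gripper open.
Joint ranges: [-2.69, 2.69], [-0.47, 2.24], [-1.27, 1.36], [0.19, 2.51], [-1.53, 4.68], [0.08, 2.07], [-3.09, 3.09]. Speed limits (rad/s): [2.57, 2.57, 3.14, 3.14, 3.14, 3.14, 3.14].

INTERFACE

Orientations are given as a rotation vector (axis times angle).
In Python, from bench import * gives the robot as it stands.
- The arm moves only by the tool play_rows, never from a script. Its argument "targets" is a list of rows, each an object of numbers: "dx", "dy", "dz": the shift along the tool's x, y, z in mm; "yaw": the turn about the tool's z in degrees. A call has 1 to 10 rows; each row shifts and turns the commanded pose from where the row before left it, along the tool's axes as they then stand; what a row does not reach is not made up. A row lasts 1/8 s, in which the tool goes at most 62.5 mm and 10.7 degrees, less where a joint would pass 70% of its speed; a pose out of reach is approached as far as the arm can. A call is refused whole if a number of a shift passes 62.5 or a number of a turn 10.7, either way. A call with a gripper value outside its range is refused whole. "grip" is the closure, from 0 (fully open) to 1 (shut), set as the call begins (left out, the last holds). The fingers move at their own pace and stop on an object; the grip force is fixed at half the most. Time passes only in rows, so rows that do not move let the fingers close. It gives the time, the measured TCP pose, the force, the opening and the grip force at its end, in the units of the state.
- sense(): the state, without advancing time (a new reading comes with each control period).
- camera(name): name is "side" or "top"; returns the picture (480x640x3 uint8, blue, green, red); there is no depth.
- calibration(name): a dict with "fx", "fy", "cx", "cy" (pixels), "R" (3x3) and "t" (3): a world point X has camera coordinates R X + t. Camera axes: x right, y down, z forward; pixel columns grow to the right and rows downward; lengths in m; the calibration is good to about 2 mm. A picture is of the moment at which its call begins. calibration takes no time and is no camera call.
- finish_job(): hands the job in; it is judged then, once.
The state is a dict: "t": time; "qpos": joint angles; "joint_velocities": joint speeds; "tau": joint torques, N m; "eef_pos": TCP position; "eef_rot": TCP orientation; "contact_force": force on the tool from outside, world axes, zero at the start; "ft_torque": the same for the moment, N m; "width": opening from 0.0 (shut) to 1.0 (fully open); "grasp_force": force on a finger pad.
Only numpy, scipy, OpenCV 4.12 (cv2) and the standard library are available. Lean on these libraries where they do the work, as an engineer would, in place of code of your own. Each camera call takes 0.05 s, during which the arm holds its last target. There are 200 camera calls.

TASK

Set up the timer test: first move the round steel reference load off the rack and stand it in the middle of the grey tray, then, with the rack empty, turn the meter's zero knob until its pointer is on the zero mark. Next stand all the timer modules on the table upright in one neat row on the rack, one to a marked bay, centred in it and square to the shelf, starting at the bay next to the end stop and skipping none; only then turn the test switch clockwise until it clicks over to on. Leave the other things on the bench as they are.

Things in the scene. Friction and masses are not known exactly. Their poses are not given: they have to be found in the camera images.
- rack: Low fixed aluminium shelf, 160 mm deep (its x) by 330 mm wide (y), board top 30 mm above the table; origin on the table under its centre, x away from the robot. Black lines mark five bays in a row along y, each 90 mm deep, 58 mm wide. A steel end stop (30 mm tall, 120 mm deep) stands at its +y (left) end, inner face 152 mm from the centre; no other walls.
- bay1 (a point): Centre of bay 1 on the board's top surface, axes as the rack's; bay 1 is next to the end stop, the others follow towards -y, centres 58 mm apart.
- bay2 (a point): Centre of bay 2 on the board's top surface, axes as the rack's; bay 1 is next to the end stop, the others follow towards -y, centres 58 mm apart.
- bay3 (a point): Centre of bay 3 on the board's top surface, axes as the rack's; bay 1 is next to the end stop, the others follow towards -y, centres 58 mm apart.
- bay4 (a point): Centre of bay 4 on the board's top surface, axes as the rack's; bay 1 is next to the end stop, the others follow towards -y, centres 58 mm apart.
- bay5 (a point): Centre of bay 5 on the board's top surface, axes as the rack's; bay 1 is next to the end stop, the others follow towards -y, centres 58 mm apart.
- module1: Timer module: black upright box with an aluminium top plate, 62 mm deep (its x), 44 mm wide (y), 70 mm tall plus a white connector and small shaft (8 mm higher, not to be gripped); 0.25 to 0.5 kg. Origin at the centre of its underside, z up. All alike, starting upright on the table; four or all five are there.
- module2: Timer module: black upright box with an aluminium top plate, 62 mm deep (its x), 44 mm wide (y), 70 mm tall plus a white connector and small shaft (8 mm higher, not to be gripped); 0.25 to 0.5 kg. Origin at the centre of its underside, z up. All alike, starting upright on the table; four or all five are there.
- module3: Timer module: black upright box with an aluminium top plate, 62 mm deep (its x), 44 mm wide (y), 70 mm tall plus a white connector and small shaft (8 mm higher, not to be gripped); 0.25 to 0.5 kg. Origin at the centre of its underside, z up. All alike, starting upright on the table; four or all five are there.
- module4: Timer module: black upright box with an aluminium top plate, 62 mm deep (its x), 44 mm wide (y), 70 mm tall plus a white connector and small shaft (8 mm higher, not to be gripped); 0.25 to 0.5 kg. Origin at the centre of its underside, z up. All alike, starting upright on the table; four or all five are there.
- module5: Timer module: black upright box with an aluminium top plate, 62 mm deep (its x), 44 mm wide (y), 70 mm tall plus a white connector and small shaft (8 mm higher, not to be gripped); 0.25 to 0.5 kg. Origin at the centre of its underside, z up. All alike, starting upright on the table; four or all five are there.
- reference: Reference load: solid upright steel cylinder, 50 mm diameter up to 65 mm height, then a neck (24 mm) and a knob top (36 mm), 92 mm tall in all, 0.45 kg. Origin at the centre of its underside. Starts standing on the rack.
- tray: Fixed open grey plastic tray, 110 x 110 mm outside, walls 5 mm thick, rim 25 mm above the table; origin on the table under its centre.
- tray_in (a point): Centre of the tray's inner floor, 5 mm above the table.
- meter: Power meter: fixed grey box 100 x 100 mm, 45 mm tall, white dial on its top with a round scale; the long thick black zero mark is at the edge on the meter's -x side (the side nearest the robot). Origin on the table under its centre.
- zero_knob (a joint): Angle of the meter's zero knob with its pointer, rad: 0 = pointer on the zero mark, positive = turned clockwise seen from above. Starts at 0.5 to 1.9; turns both ways from -2.6 to 2.6 with light even friction (0.04 N m) and stays where it is left.
- zero_knob_grip (a point): On the zero knob's vertical axis at the height to grip, 82 mm above the table, turning with the knob. The grip is an upright black bar 44 mm long (the point's x), 15 mm thick (its y), top 8 mm above this point, bottom 27 mm below it on a 48 mm disc. The pointer is at the -x end.
- switchbox: Test switch: fixed steel box 100 x 100 mm, 45 mm tall, with a black bar knob on its top and two small lamps. Origin on the table under its centre.
- switch (a joint): Angle of the test switch, rad: 0 = off (start; bar along the box's x), 1.2 = on; it turns on clockwise seen from above, between stops at 0 and 1.2. A sprung detent resists with up to about 0.2 N m and is crossed at 0.6: short of that the knob springs back to 0 when let go, past it the knob snaps on to 1.2 and stays.
- switch_grip (a point): On the switch knob's vertical axis at the height to grip, 84 mm above the table, turning with the knob. The grip is an upright black bar 56 mm long (the point's x), 18 mm thick (its y), top 12 mm above this point, bottom 29 mm below it on a 60 mm disc.
- jar: Bystander: pale jar with a screw lid, 52 mm diameter, 75 mm tall, standing among the modules. Leave alone.
- handle: Bystander: steel drawer handle, 150 mm long, 22 mm thick, lying on the table. Leave alone.
- screwdriver: Bystander: screwdriver, 200 mm long, lying on the table. Leave alone.

How it is judged:
By the outcome, as a careful person would: the job done as asked, in the order asked, and still so for the second after the job is handed in, with the robot touching nothing.
Of module1, module2, module3, module4, module5 only 4 to 5 are there at a start; the rules pass over those that are not, and their reading is None.
At some moment in a run one of module1, module2, module3, module4, module5 may be knocked a few centimetres aside while the robot is not near it.
It also fails if it takes over 210 s, if anything falls off the work surface, if the arm or the gripper's body presses on something with over 40 N, if the wrist force passes 120 N, or if a joint passes its speed limit or range.

## Working session

There is one attempt and no reset: what is moved stays moved. The work goes in short steps, Python scripts to look and compute and a tool call to move; the robot and the scene stay as the last step left them, time stands still between calls to the robot, and variables do not carry over. Pictures are saved under pics/ and viewed, at most 14 in all, crops included, and the job is handed in when it is done.

Besides the shell and the picture viewer there is one more tool, called after "Emit:" by a JSON object that holds its "api" and its "payload". play_rows: Moves the arm, as the interface text tells. Its arguments: {"type":"object","properties":{"targets":{"type":"array"},"grip":{"type":"number"}},"required":["targets"]}

```bash
ls; mkdir -p pics; python3 - <<'E'
from bench import *
import cv2
s=sense(); print(s)
for n in("top","side"):
    cv2.imwrite(f"pics/{n}0.png",camera(n)); print(n,calibration(n))
E
```

```text
pics
{'t': 0.0, 'qpos': array([ 1.24449534,  0.59213695,  0.04829919,  1.60981464, -0.03331031,
        0.94263303, -0.03367306]), 'joint_velocities': array([-3.52764848e-07, -1.64386160e-04, -5.51632980e-04,  1.03281498e-03,
        1.30018533e-03, -9.11518170e-04,  1.28455317e-03]), 'tau': array([-8.09157282e-04, -5.48684764e+01,  1.54621169e+00, -1.98123497e+01,
        9.22688632e-03,  8.68401403e-03, -1.33492637e-05]), 'eef_pos': array([ 0.16708594, -0.70465999,  0.2301309 ]), 'eef_rot': array([-3.11817418e+00, -3.64766660e-01,  5.80451774e-04]), 'contact_force': array([-0.0248736 , -0.46122816, -0.03710991]), 'ft_torque': array([ 0.01599972,  0.06096655, -0.02089013]), 'grasp_force': 0.0, 'width': 0.9996997043473718}
top {'fx': 483.55138505246845, 'fy': 483.55138505246845, 'cx': 328.5497049480763, 'cy': 244.49491245239594, 'R': array([[-0.02537069, -0.9996427 , -0.00841445],
       [-0.99267398,  0.02618668, -0.11795181],
       [ 0.11813001,  0.00536029, -0.99298367]]), 't': array([1.14741912e-03, 5.85684487e-01, 1.15967650e+00])}
side {'fx': 595.8773110121297, 'fy': 595.8773110121297, 'cx': 314.26244446521105, 'cy': 236.01138973321338, 'R': array([[-0.79782624, -0.60288222, -0.00251369],
       [-0.43007601,  0.57205458, -0.69841834],
       [ 0.42250197, -0.5561354 , -0.71568534]]), 't': array([0.44737389, 0.29486307, 1.33658642])}
```

View pics/top0.png

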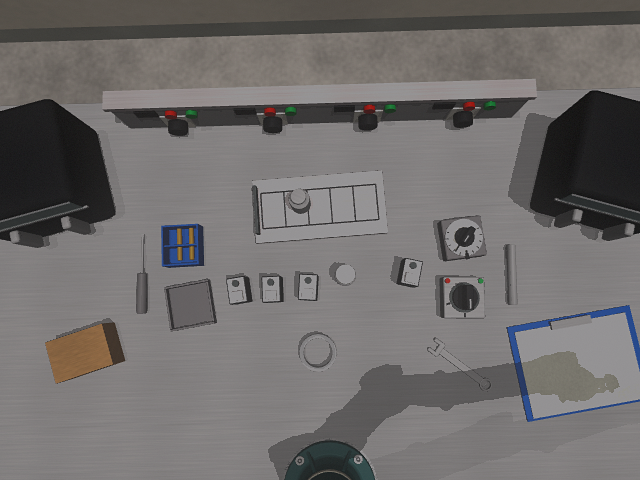

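View pics/side0.png

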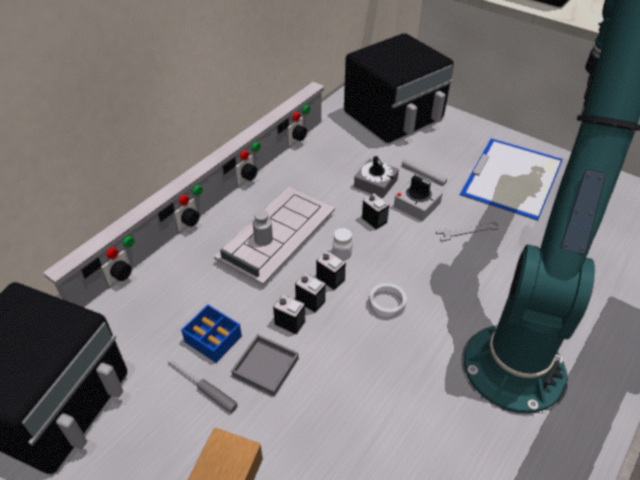

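```bash
cat > h.py <<'E'
import numpy as np, cv2
from bench import *
from scipy.optimize import least_squares
def crop(img,u0,v0,w,h,k,name):
    c=cv2.resize(img[v0:v0+h,u0:u0+w],None,fx=k,fy=k,interpolation=cv2.INTER_CUBIC)
    for i in range(0,w,10): cv2.line(c,(i*k,0),(i*k,8 if i%50 else 18),(0,0,255),1)
    for i in range(0,h,10): cv2.line(c,(0,i*k),(8 if i%50 else 18,i*k),(0,0,255),1)
    cv2.imwrite("pics/"+name,c)
def proj(cam,X):
    c=calibration(cam); p=np.atleast_2d(X)@c["R"].T+c["t"]
    return np.c_[c["fx"]*p[:,0]/p[:,2]+c["cx"],c["fy"]*p[:,1]/p[:,2]+c["cy"]]
def ray(cam,u,v,z):
    c=calibration(cam); d=c["R"].T@[(u-c["cx"])/c["fx"],(v-c["cy"])/c["fy"],1]; o=-c["R"].T@c["t"]
    return o+d*(z-o[2])/d[2]
def fit(obs,x0):
    "obs: list of (cam,local xyz,u,v) -> x,y,yaw and rms px"
    def f(p):
        R=np.array([[np.cos(p[2]),-np.sin(p[2]),0],[np.sin(p[2]),np.cos(p[2]),0],[0,0,1]])
        return np.concatenate([(proj(c,R@np.array(l)+[p[0],p[1],0])-[u,v])[0] for c,l,u,v in obs])
    r=least_squares(f,x0); return r.x, f(r.x).round(1)
E
python3 - <<'E'
from h import *
t=cv2.imread("pics/top0.png"); crop(t,155,165,190,150,4,"a.png"); crop(t,295,165,200,150,4,"b.png")
E
```

```text
(no output)
```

View pics/a.png

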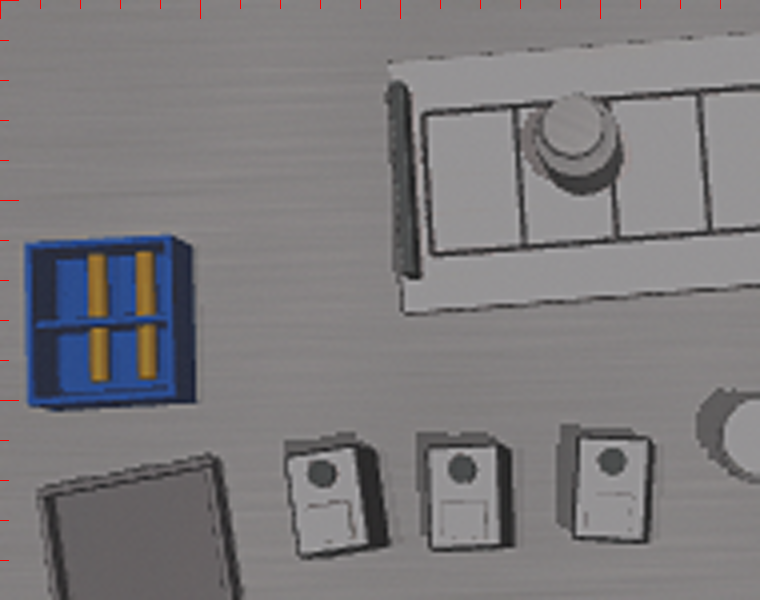

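View pics/b.png

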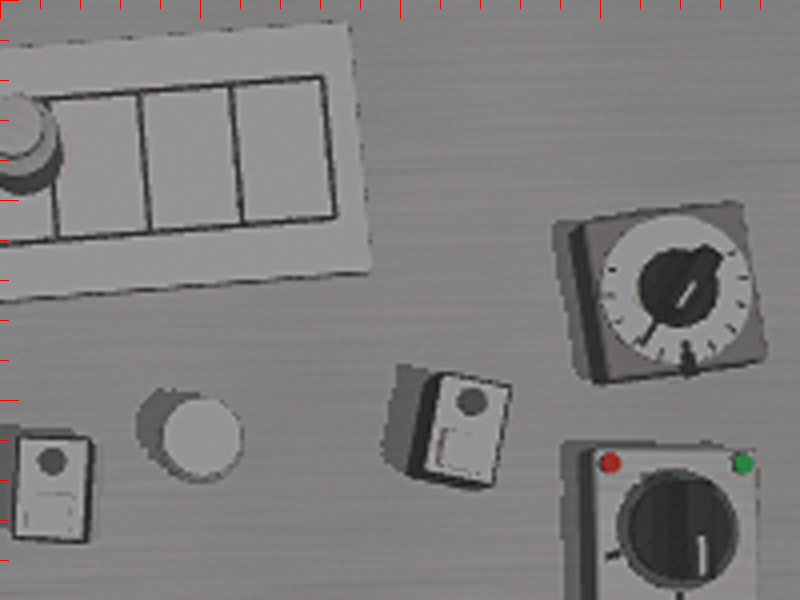

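```bash
cat > m.py <<'E'
from h import *
def A(x,y): return ((x+.5)/4-.5+155,(y+.5)/4-.5+165)
def B(x,y): return ((x+.5)/4-.5+295,(y+.5)/4-.5+165)
def box(hx,hy,z,pts,g):  # TL(+x+y) TR(+x-y) BR(-x-y) BL(-x+y)
    L=[(hx,hy,z),(hx,-hy,z),(-hx,-hy,z),(-hx,hy,z)]
    r,e=fit([("top",l,*p) for l,p in zip(L,pts) if p],g); print(r.round(4),e); return r
g=[.6,0,0]
if __name__=="__main__":
    print("rack");box(.08,.165,.03,[A(389,64),B(349,22),B(371,271),A(404,313)],g)
    print("bays");box(.045,.145,.03,[A(424,114),B(322,77),B(336,216),A(432,254)],g)
    print("tray");box(.055,.055,.025,[A(40,490),A(215,456),(216,323),(171,330)],g)
    for n,p in dict(A=[A(287,456),A(357,446),A(370,547),A(300,557)],B=[A(427,447),A(498,445),A(500,548),A(431,549)],
      C=[A(577,436),A(651,438),A(645,541),A(572,538)],D=[B(443,374),B(511,386),B(494,487),B(424,474)]).items():
        print(n);box(.031,.022,.07,p,g)
    print("meter");box(.05,.05,.045,[B(583,223),B(742,204),B(766,359),B(606,383)],g)
    print("switch");box(.05,.05,.045,[B(596,450),B(757,452),(485,317),(444,318)],g)
    print("ref",ray("top",*A(572,126),.092)," jar",ray("top",*B(203,437),.075))
    a,z,k=[ray("top",*B(*q),h) for q,h in (((643,343),.05),((688,358),.046),((680,288),.055))]
    an=lambda p:np.arctan2(*(p-k)[1::-1])
    print("knob",k,"pointer",an(a),"zero",an(z))
E
python3 m.py
```

```text
rack
[0.6831 0.007  0.0535] [-0.3 -0.3  0.1 -0.1  0.5  0.2 -0.2  0.2]
bays
[0.6841 0.0068 0.0554] [-0.3 -0.1  0.2 -0.2  0.   0.2  0.1  0.1]
tray
[0.4469 0.3305 0.1576] [ 0.1 -0.5  0.3 -0.2 -0.5 -0.3  0.1  1. ]
A
[0.4784 0.2064 0.1223] [-0.4 -0.2  0.4 -0.5  0.5  0.2 -0.5  0.5]
B
[0.4789 0.1259 0.0107] [-0.3 -0.2  0.4 -0.4  0.6  0.1 -0.8  0.5]
C
[ 0.482   0.0384 -0.0691] [-0.  -0.4 -0.1 -0.1  0.2  0.3 -0.1  0.2]
D
[ 0.51   -0.2099 -0.2166] [-0.6 -0.5  0.6 -0.   0.4  0.4 -0.4  0.1]
meter
[ 0.5926 -0.3438  0.0986] [-0.5 -0.3  0.  -0.6  0.6  0.9 -0.1 -0. ]
switch
[ 0.4474 -0.3376 -0.0295] [-0.8 -0.6  0.3 -1.   0.6  1.4 -0.2  0.2]
ref [0.6965365  0.05632602 0.092     ]  jar [ 0.50962607 -0.05227682  0.075     ]
knob [ 0.59361616 -0.34468603  0.055     ] pointer 2.5248820262908462 zero -3.0264844347528155
```

```bash
python3 - <<'E'
from h import *
s=cv2.imread("pics/side0.png"); crop(s,205,175,150,165,4,"c.png") ; crop(s,215,150,235,195,3,"d.png")
E
```

```text
(no output)
```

View pics/d.png

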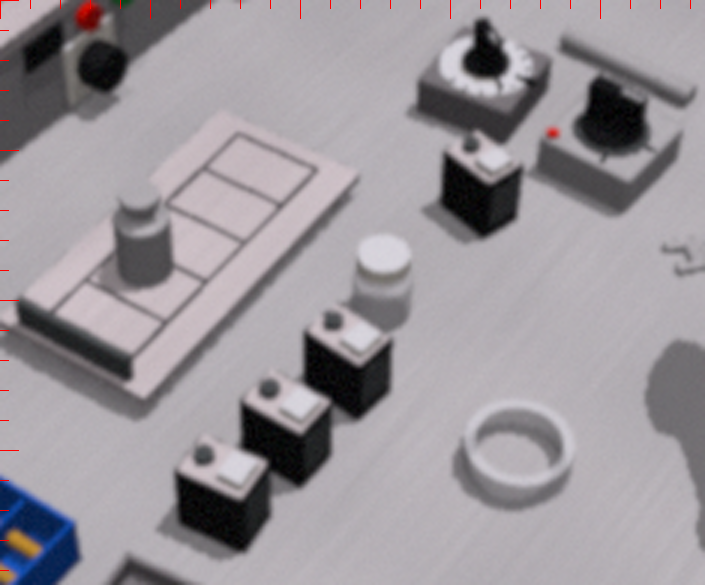

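```bash
python3 - <<'E'
from h import *
D=lambda x,y:((x+.5)/3-.5+215,(y+.5)/3-.5+150)
def s(hx,hy,z,pts,g):
    L=[(hx,hy,z),(hx,-hy,z),(-hx,-hy,z),(-hx,hy,z)]
    print(*fit([("side",l,*p) for l,p in zip(L,pts) if p],g))
s(.08,.165,.03,[None,D(223,111),D(359,177),D(143,398)],[.68,0,.05])
s(.045,.145,.03,[None,D(238,133),D(317,170),D(131,357)],[.68,0,.05])
s(.031,.022,.07,[D(304,335),D(334,306),D(392,343),D(361,367)],[.48,.04,0])
s(.031,.022,.07,[D(177,470),D(207,436),D(270,466),D(240,497)],[.48,.2,0])
s(.031,.022,.07,[D(443,155),D(470,131),D(521,164),D(487,186)],[.48,-.2,0])
E
```

```text
[0.6808515  0.00934558 0.04380694] [-0.2 -0.2  0.7 -0.9 -0.4  0.8]
[0.68311181 0.00327063 0.06081293] [ 0.3 -0.8  0.4 -1.3 -0.6  1.6]
[ 0.47857081  0.04207009 -0.04566993] [-0.9 -0.1  0.3 -0.5  0.7 -1.  -0.1  1.5]
[0.47657585 0.20715848 0.09515218] [-1.1 -0.2 -0.4 -1.6  0.9 -0.6  0.6  2.2]
[ 0.51003622 -0.20506854 -0.16675312] [-1.5 -0.6  0.5  0.   0.4  0.1  0.7  0.4]
```

```bash
cat >> h.py <<'E'
from scipy.spatial.transform import Rotation as Ro
def plan(x,y,z,psi):
    "yaw first (tool z), then shift in tool axes, so that tool y points along world angle psi (rad)"
    s=sense(); R=Ro.from_rotvec(s["eef_rot"]).as_matrix(); p=s["eef_pos"]
    cur=np.arctan2(R[1,1],R[0,1]); w=(psi-cur+np.pi)%(2*np.pi)-np.pi
    ya=psi; Rt=np.array([[-np.sin(ya),np.cos(ya),0],[np.cos(ya),np.sin(ya),0],[0,0,-1]]) # cols x,y,z
    Rt=np.c_[[-np.sin(ya),np.cos(ya),0],[np.cos(ya),np.sin(ya),0],[0,0,-1]]
    d=Rt.T@(np.array([x,y,z])-p)*1000
    print("yaw %.1f deg, then d %s mm |%.0f|"%(-np.degrees(w),d.round(1),np.linalg.norm(d)),"tilt",np.round(R[:,2],3),"at",p.round(4),"psi %.3f"%cur,"q7 %.2f"%s["qpos"][6],"w %.2f F %s"%(s["width"],np.round(s["contact_force"],1)))
E
python3 - <<'E'
from h import *
from m import A
r=ray("top",*A(572,126),.122); print(r,ray("side",*((138+.5)/3-.5+215,(194+.5)/3-.5+150),.122))
plan(r[0],r[1],.2,.054)
g=cv2.cvtColor(cv2.imread("pics/top0.png"),cv2.COLOR_BGR2GRAY)
n,l,st,c=cv2.connectedComponentsWithStats((g>140).astype(np.uint8))
for i in range(1,n):
    if 150<st[i,4]<800: print(st[i],c[i].round(1),ray("top",*c[i],.07).round(3))
print(g[289,262:282],g[200,268],g[310,262:282])
E
```

```text
[0.6898353  0.05428641 0.122     ] [0.68874051 0.05530716 0.122     ]
yaw -79.8 deg, then d [729.7 563.   30.2] mm |922| tilt [-0.001  0.002 -1.   ] at [ 0.1671 -0.7047  0.2302] psi -1.338 q7 -0.03 w 1.00 F [0.4 0.1 0.8]
[354 185  24  35 709] [365.2 202.4] [ 0.682 -0.105  0.07 ]
[331 187  24  35 709] [342.1 204.2] [ 0.679 -0.05   0.07 ]
[308 189  23  35 681] [319.4 206.2] [0.675 0.005 0.07 ]
[262 193  23  35 708] [272.9 209.7] [0.67  0.118 0.07 ]
[286 205  22  21 287] [295.4 217.5] [0.649 0.064 0.07 ]
[446 219  33  32 353] [457.1 230.4] [ 0.607 -0.323  0.07 ]
[454 228  29  28 260] [471.5 244.1] [ 0.573 -0.356  0.07 ]
[402 259  20  26 301] [411.5 272.3] [ 0.51 -0.21  0.07]
[336 265  19  19 281] [345.1 273.6] [ 0.511 -0.052  0.07 ]
[299 275  17  24 322] [307.1 287.4] [0.48  0.039 0.07 ]
[227 277  19  26 308] [236.1 290.4] [0.477 0.208 0.07 ]
[263 277  16  24 301] [270.6 289.2] [0.478 0.126 0.07 ]
[445 278  34  39 309] [454.7 295.2] [ 0.453 -0.309  0.07 ]
[ 90 150 149 148 150 150 149 149 148 149 149 149 149 148 148 149 153 100
  45  42] 148 [129 129 128 129 129 129 129 128 129 128 129 130 129 128 129 129 129 128
 129 129]
```

Emit:
{"api": "play_rows", "payload": {"targets": [{"yaw": -10}, {"yaw": -10}, {"yaw": -10}, {"yaw": -10}, {"yaw": -10}, {"yaw": -10}, {"yaw": -10}, {"yaw": -10}], "grip": 0}}

```text
invalid input
```

Emit:
{"api": "play_rows", "payload": {"targets": [{"dx": 45, "dy": 35}, {"dx": 45, "dy": 35}, {"dx": 45, "dy": 35}, {"dx": 45, "dy": 35}, {"dx": 45, "dy": 35}, {"dx": 45, "dy": 35}, {"dx": 45, "dy": 35}, {"dx": 45, "dy": 35}]}}

```text
invalid input
```

Emit:
{"api": "play_rows", "payload": {"targets": [{"dx": 45, "dy": 35}, {"dx": 45, "dy": 35}, {"dx": 45, "dy": 35}, {"dx": 45, "dy": 35}, {"dx": 45, "dy": 35}, {"dx": 45, "dy": 35}, {"dx": 45, "dy": 35}, {"dx": 45, "dy": 35}, {}]}}

```text
invalid input
```

```bash
python3 - <<'E'
from h import *
plan(.689,.0548,.062,.054)
crop(camera("side"),170,90,190,150,4,"e.png")
E
```

```text
yaw -79.8 deg, then d [730.2 562.1 168.2] mm |937| tilt [-0.001  0.002 -1.   ] at [ 0.1671 -0.7047  0.2302] psi -1.338 q7 -0.03 w 1.00 F [0.4 0.1 0.8]
```

Emit:
{"api": "play_rows", "payload": {"targets": [{"dx": 0, "dy": 0, "dz": 0, "yaw": -10}, {"dx": 0, "dy": 0, "dz": 0, "yaw": -10}, {"dx": 0, "dy": 0, "dz": 0, "yaw": -10}, {"dx": 0, "dy": 0, "dz": 0, "yaw": -10}, {"dx": 0, "dy": 0, "dz": 0, "yaw": -10}, {"dx": 0, "dy": 0, "dz": 0, "yaw": -10}, {"dx": 0, "dy": 0, "dz": 0, "yaw": -10}, {"dx": 0, "dy": 0, "dz": 0, "yaw": -10}], "grip": 0}}

```text
t: 1.15
eef_pos: [0.167, -0.7051, 0.2308]
eef_rot: [-2.149, -2.291, -0.001]
contact_force: [-1.2, 0.5, 0.1]
width: 1.001
grasp_force: 0.0
```

Emit:
{"api": "play_rows", "payload": {"targets": [{"dx": 45, "dy": 35, "dz": 0, "yaw": 0}, {"dx": 45, "dy": 35, "dz": 0, "yaw": 0}, {"dx": 45, "dy": 35, "dz": 0, "yaw": 0}, {"dx": 45, "dy": 35, "dz": 0, "yaw": 0}, {"dx": 45, "dy": 35, "dz": 0, "yaw": 0}, {"dx": 45, "dy": 35, "dz": 0, "yaw": 0}, {"dx": 45, "dy": 35, "dz": 0, "yaw": 0}, {"dx": 45, "dy": 35, "dz": 0, "yaw": 0}]}}

```text
t: 2.15
eef_pos: [0.4265, -0.3282, 0.2313]
eef_rot: [2.156, 2.285, -0.0]
contact_force: [1.0, -0.4, -0.5]
width: 0.996
grasp_force: 0.0
```

Emit:
{"api": "play_rows", "payload": {"targets": [{"dx": 45, "dy": 35, "dz": 0, "yaw": 0}, {"dx": 45, "dy": 35, "dz": 0, "yaw": 0}, {"dx": 45, "dy": 35, "dz": 0, "yaw": 0}, {"dx": 45, "dy": 35, "dz": 0, "yaw": 0}, {"dx": 45, "dy": 35, "dz": 0, "yaw": 0}, {"dx": 45, "dy": 35, "dz": 0, "yaw": 0}, {"dx": 45, "dy": 35, "dz": 0, "yaw": 0}, {"dx": 45, "dy": 35, "dz": 0, "yaw": 0}, {"dx": 0, "dy": 0, "dz": 0, "yaw": 0}]}}

```text
t: 3.28
eef_pos: [0.6859, 0.0535, 0.2313]
eef_rot: [-2.145, -2.292, -0.008]
contact_force: [-0.2, -0.5, 0.7]
width: 1.002
grasp_force: 0.0
```

```bash
python3 - <<'E'
from h import *
plan(.689,.0548,.062,.054)
E
```

```text
yaw 0.7 deg, then d [  1.2   3.1 169.3] mm |169| tilt [ 0.002  0.005 -1.   ] at [0.6859 0.0535 0.2313] psi 0.067 q7 -0.32 w 1.00 F [-0.2 -0.5  0.7]
```

Emit:
{"api": "play_rows", "payload": {"targets": [{"dx": 1, "dy": 3, "dz": 30, "yaw": 0}, {"dx": 0, "dy": 0, "dz": 35, "yaw": 0}, {"dx": 0, "dy": 0, "dz": 35, "yaw": 0}, {"dx": 0, "dy": 0, "dz": 35, "yaw": 0}, {"dx": 0, "dy": 0, "dz": 24, "yaw": 0}, {"dx": 0, "dy": 0, "dz": 10, "yaw": 0}, {"dx": 0, "dy": 0, "dz": 0, "yaw": 0}]}}

```text
t: 4.15
eef_pos: [0.6868, 0.0463, 0.0619]
eef_rot: [-2.156, -2.284, 0.002]
contact_force: [-1.3, 0.1, 0.3]
width: 0.999
grasp_force: 0.0
```

Emit:
{"api": "play_rows", "payload": {"targets": [{"dx": 0, "dy": 0, "dz": 0, "yaw": 0}, {"dx": 0, "dy": 0, "dz": 0, "yaw": 0}, {"dx": 0, "dy": 0, "dz": 0, "yaw": 0}, {"dx": 0, "dy": 0, "dz": 0, "yaw": 0}, {"dx": 0, "dy": 0, "dz": 0, "yaw": 0}, {"dx": 0, "dy": 0, "dz": 0, "yaw": 0}], "grip": 1}}

```text
t: 4.9
eef_pos: [0.6892, 0.0474, 0.0642]
eef_rot: [2.154, 2.283, 0.005]
contact_force: [0.4, -1.1, 6.2]
width: 0.566
grasp_force: 61.7
```

```bash
python3 - <<'E'
from h import *
plan(.447,.3305,.2,.1576)
crop(camera("side"),200,60,190,150,4,"e.png")
E
```

```text
yaw -5.7 deg, then d [ 317.6 -194.8 -135.8] mm |397| tilt [ 0.004  0.    -1.   ] at [0.6892 0.0474 0.0642] psi 0.058 q7 -0.41 w 0.57 F [ 0.4 -1.1  6.2]
```

View pics/e.png

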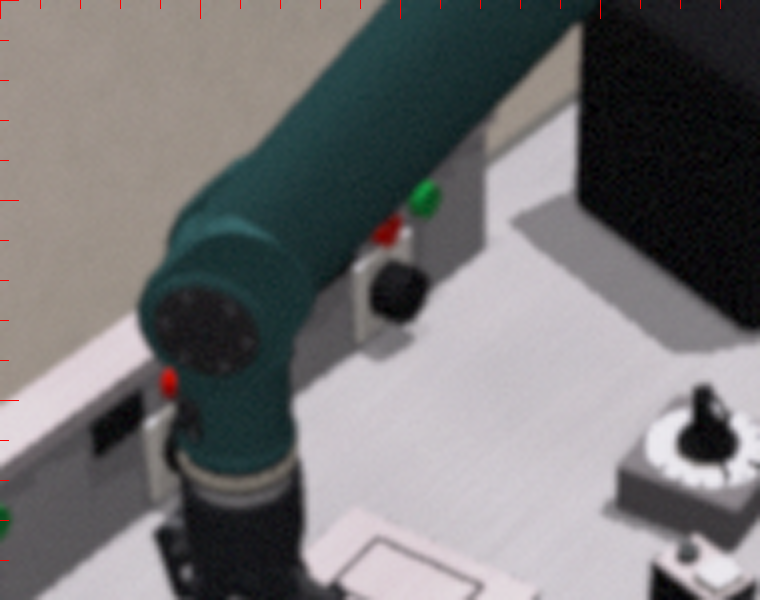

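Emit:
{"api": "play_rows", "payload": {"targets": [{"dx": 0, "dy": 0, "dz": -15, "yaw": 0}, {"dx": 0, "dy": 0, "dz": -30, "yaw": 0}, {"dx": 0, "dy": 0, "dz": -30, "yaw": 0}, {"dx": 0, "dy": 0, "dz": -30, "yaw": 0}, {"dx": 0, "dy": 0, "dz": -15, "yaw": 0}, {"dx": 0, "dy": 0, "dz": 0, "yaw": 0}, {"dx": 0, "dy": 0, "dz": 0, "yaw": 0}]}}

```text
t: 5.82
eef_pos: [0.6859, 0.0467, 0.1807]
eef_rot: [-2.154, -2.284, 0.004]
contact_force: [-1.1, 0.2, -4.1]
width: 0.566
grasp_force: 63.2
```

```bash
python3 - <<'E'
from h import *
plan(.447,.3305,.2,.054)
crop(camera("side"),175,140,200,150,4,"f.png")
E
```

```text
yaw 0.2 deg, then d [ 296.3 -223.3  -19.3] mm |371| tilt [-0.003 -0.001 -1.   ] at [0.6859 0.0467 0.1807] psi 0.058 q7 -0.35 w 0.57 F [-1.1  0.2 -4.1]
```

View pics/f.png

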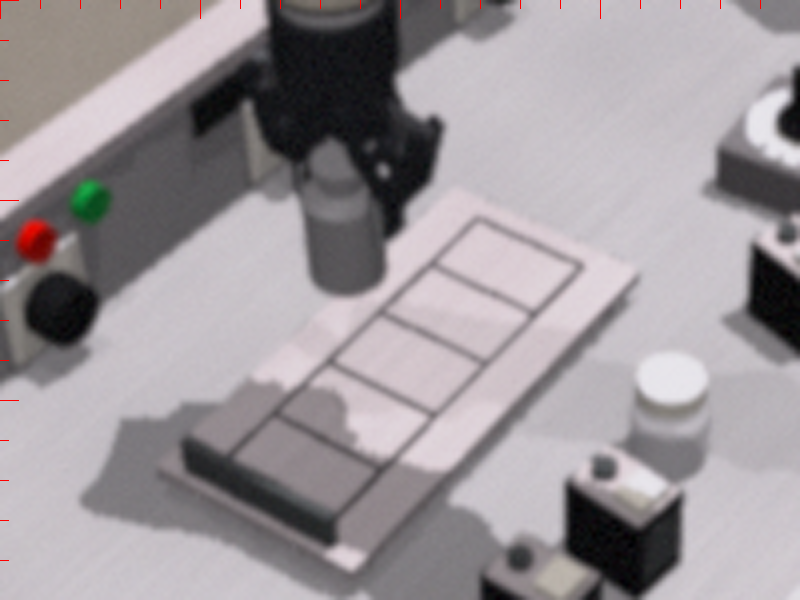

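```bash
python3 - <<'E'
from h import *
print(ray("side",(346.5)/4-.5+175,(274.5)/4-.5+140,.147))
plan(.447,.3305-.006,.18,.058)
E
```

```text
[0.68402932 0.05647465 0.147     ]
yaw 0.0 deg, then d [ 291.1 -222.4    0.5] mm |366| tilt [-0.004 -0.001 -1.   ] at [0.6859 0.0467 0.1805] psi 0.058 q7 -0.35 w 0.57 F [-0.6 -0.5 -4.3]
```

Emit:
{"api": "play_rows", "payload": {"targets": [{"dx": 21, "dy": -16, "dz": 0, "yaw": 0}, {"dx": 41, "dy": -32, "dz": 0, "yaw": 0}, {"dx": 41, "dy": -32, "dz": 0, "yaw": 0}, {"dx": 41, "dy": -32, "dz": 0, "yaw": 0}, {"dx": 41, "dy": -32, "dz": 0, "yaw": 0}, {"dx": 41, "dy": -32, "dz": 0, "yaw": 0}, {"dx": 41, "dy": -31, "dz": 0, "yaw": 0}, {"dx": 22, "dy": -15, "dz": 0, "yaw": 0}, {"dx": 0, "dy": 0, "dz": 0, "yaw": 0}, {"dx": 0, "dy": 0, "dz": 0, "yaw": 0}]}}

```text
t: 7.12
eef_pos: [0.4483, 0.322, 0.1819]
eef_rot: [2.155, 2.285, -0.002]
contact_force: [0.3, -0.6, -4.6]
width: 0.563
grasp_force: 63.2
```

Emit:
{"api": "play_rows", "payload": {"targets": [{"dx": 0, "dy": 0, "dz": 30, "yaw": 0}, {"dx": 0, "dy": 0, "dz": 40, "yaw": 0}, {"dx": 0, "dy": 0, "dz": 35, "yaw": 0}, {"dx": 0, "dy": 0, "dz": 20, "yaw": 0}, {"dx": 0, "dy": 0, "dz": 5, "yaw": 0}, {"dx": 0, "dy": 0, "dz": 0, "yaw": 0}, {"dx": 0, "dy": 0, "dz": 0, "yaw": 0}]}}

```text
t: 8.0
eef_pos: [0.4498, 0.323, 0.0533]
eef_rot: [2.156, 2.284, 0.003]
contact_force: [0.1, -0.2, -4.0]
width: 0.566
grasp_force: 63.3
```

```bash
python3 - <<'E'
from h import *
plan(.447,.3225,.040,.058)
im=camera("top"); crop(im,130,215,190,150,4,"g.png")
E
```

```text
yaw -0.0 deg, then d [-0.4 -2.8 13.3] mm |14| tilt [ 0.002  0.001 -1.   ] at [0.4498 0.323  0.0533] psi 0.058 q7 -1.07 w 0.57 F [ 0.1 -0.2 -4. ]
```

Emit:
{"api": "play_rows", "payload": {"targets": [{"dx": 0, "dy": -2.5, "dz": 6, "yaw": 0}, {"dx": 0, "dy": 0, "dz": 5, "yaw": 0}, {"dx": 0, "dy": 0, "dz": 2, "yaw": 0}, {"dx": 0, "dy": 0, "dz": 0, "yaw": 0}, {"dx": 0, "dy": 0, "dz": 0, "yaw": 0}]}}

```text
t: 8.68
eef_pos: [0.4461, 0.3225, 0.0392]
eef_rot: [-2.156, -2.285, 0.001]
contact_force: [-0.4, 0.3, -3.4]
width: 0.57
grasp_force: 63.3
```

```bash
python3 - <<'E'
from h import *
plan(.447,.3225,.039,.058)
E
```

```text
yaw 0.0 deg, then d [-0.   0.9  0.2] mm |1| tilt [-0. -0. -1.] at [0.4461 0.3225 0.0392] psi 0.058 q7 -1.09 w 0.57 F [-0.4  0.3 -3.4]
```

Emit:
{"api": "play_rows", "payload": {"targets": [{"dx": 0, "dy": 1, "dz": 1, "yaw": 0}, {"dx": 0, "dy": 0, "dz": 1, "yaw": 0}, {"dx": 0, "dy": 0, "dz": 0, "yaw": 0}, {"dx": 0, "dy": 0, "dz": 0, "yaw": 0}]}}

```text
t: 9.18
eef_pos: [0.4463, 0.3225, 0.0391]
eef_rot: [2.155, 2.285, -0.002]
contact_force: [-4.7, -3.1, 14.8]
width: 0.565
grasp_force: 65.2
```

Emit:
{"api": "play_rows", "payload": {"targets": [{"dx": 0, "dy": 0, "dz": 0, "yaw": 0}, {"dx": 0, "dy": 0, "dz": 0, "yaw": 0}, {"dx": 0, "dy": 0, "dz": 0, "yaw": 0}, {"dx": 0, "dy": 0, "dz": 0, "yaw": 0}, {"dx": 0, "dy": 0, "dz": -20, "yaw": 0}, {"dx": 0, "dy": 0, "dz": -40, "yaw": 0}, {"dx": 0, "dy": 0, "dz": -50, "yaw": 0}, {"dx": 0, "dy": 0, "dz": -40, "yaw": 0}], "grip": 0}}

```text
t: 10.18
eef_pos: [0.4475, 0.3228, 0.189]
eef_rot: [-2.156, -2.285, -0.001]
contact_force: [1.0, -0.1, 0.1]
width: 1.003
grasp_force: 0.0
```

Emit:
{"api": "play_rows", "payload": {"targets": [{"dx": -25, "dy": 20, "dz": 0, "yaw": 0}, {"dx": -50, "dy": 20, "dz": 0, "yaw": 0}, {"dx": -55, "dy": 20, "dz": 0, "yaw": 0}, {"dx": -60, "dy": 10, "dz": 0, "yaw": 0}, {"dx": -60, "dy": 10, "dz": 0, "yaw": 0}, {"dx": -60, "dy": 10, "dz": 0, "yaw": 0}, {"dx": 0, "dy": 0, "dz": 0, "yaw": 0}]}}

```text
t: 11.05
eef_pos: [0.5559, 0.0108, 0.1866]
eef_rot: [2.168, 2.271, -0.005]
contact_force: [-0.5, 0.6, 0.6]
width: 0.999
grasp_force: 0.0
```

```bash
python3 - <<'E'
from h import *
psi_p=2.525  # pointer dir; bar along it -> fingers close across
for n,k in (("bar perp",2.525-np.pi/2),):plan(.5936,-.3447,.12,k)
im=camera("top"); crop(im,140,250,100,85,6,"g.png")
E
```

```text
yaw -52.0 deg, then d [-236.3 -268.2   66.6] mm |364| tilt [-0.001 -0.004 -1.   ] at [0.5559 0.0108 0.1866] psi 0.047 q7 -0.35 w 1.00 F [-0.5  0.6  0.6]
```

View pics/g.png

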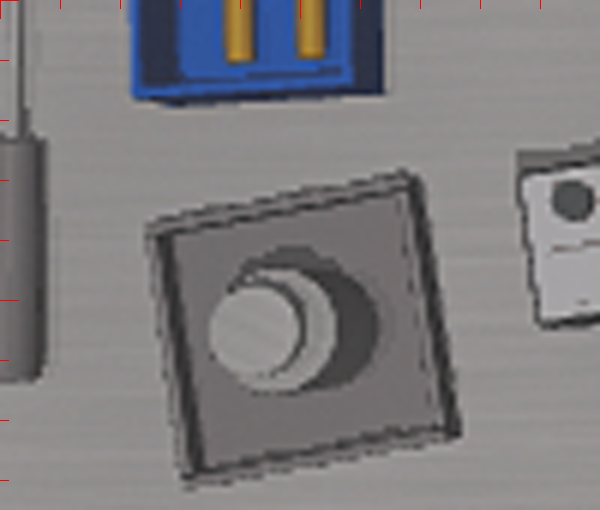

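```bash
python3 - <<'E'
from h import *
from m import box
G=lambda x,y:((x+.5)/6-.5+140,(y+.5)/6-.5+250)
box(.055,.055,.025,[G(149,227),G(409,173),G(461,434),G(187,484)],[.45,.33,.15])
print(ray("top",*G(254.5,329.5),.097),ray("top",*G(273,330),.07))
E
```

```text
[0.4474 0.3309 0.1741] [-0.2 -0.6  0.3 -0.4 -0.8  0.2  0.6  0.8]
[0.44737691 0.32791882 0.097     ] [0.44706647 0.32897094 0.07      ]
```

Emit:
{"api": "play_rows", "payload": {"targets": [{"dx": 0, "dy": 0, "dz": 0, "yaw": -10.4}, {"dx": 0, "dy": 0, "dz": 0, "yaw": -10.4}, {"dx": 0, "dy": 0, "dz": 0, "yaw": -10.4}, {"dx": 0, "dy": 0, "dz": 0, "yaw": -10.4}, {"dx": 0, "dy": 0, "dz": 0, "yaw": -10.4}, {"dx": -20, "dy": -20, "dz": 0, "yaw": 0}, {"dx": -36, "dy": -40, "dz": 0, "yaw": 0}, {"dx": -36, "dy": -40, "dz": 0, "yaw": 0}, {"dx": -36, "dy": -40, "dz": 0, "yaw": 0}, {"dx": -36, "dy": -40, "dz": 0, "yaw": 0}]}}

```text
t: 12.35
eef_pos: [0.5886, -0.2219, 0.1875]
eef_rot: [0.93, 3.0, 0.002]
contact_force: [0.3, 0.7, 0.4]
width: 0.997
grasp_force: 0.0
```

Emit:
{"api": "play_rows", "payload": {"targets": [{"dx": -36, "dy": -40, "dz": 0, "yaw": 0}, {"dx": -36, "dy": -40, "dz": 0, "yaw": 0}, {"dx": 0, "dy": -8, "dz": 20, "yaw": 0}, {"dx": 0, "dy": 0, "dz": 20, "yaw": 0}, {"dx": 0, "dy": 0, "dz": 0, "yaw": 0}, {"dx": 0, "dy": 0, "dz": 0, "yaw": 0}]}}

```text
t: 13.1
eef_pos: [0.5979, -0.3336, 0.1476]
eef_rot: [0.93, 3.001, 0.002]
contact_force: [0.2, -0.3, 0.0]
width: 1.001
grasp_force: 0.0
```

```bash
python3 - <<'E'
from h import *
plan(.593,-.3442,.063,2.53-np.pi/2)
E
```

```text
yaw 0.6 deg, then d [ -2.1 -11.4  84.6] mm |85| tilt [ 0.001  0.001 -1.   ] at [ 0.5979 -0.3336  0.1476] psi 0.970 q7 0.96 w 1.00 F [ 0.2 -0.3  0. ]
```

Emit:
{"api": "play_rows", "payload": {"targets": [{"dx": -2, "dy": -11.5, "dz": 0, "yaw": 0.6}, {"dx": 0, "dy": 0, "dz": 30, "yaw": 0}, {"dx": 0, "dy": 0, "dz": 30, "yaw": 0}, {"dx": 0, "dy": 0, "dz": 19, "yaw": 0}, {"dx": 0, "dy": 0, "dz": 4, "yaw": 0}, {"dx": 0, "dy": 0, "dz": 0, "yaw": 0}, {"dx": 0, "dy": 0, "dz": 0, "yaw": 0}]}}

```text
t: 13.98
eef_pos: [0.593, -0.3471, 0.0655]
eef_rot: [0.951, 2.992, -0.0]
contact_force: [-0.0, -0.0, 0.6]
width: 0.999
grasp_force: 0.0
```

Emit:
{"api": "play_rows", "payload": {"targets": [{"dx": 0, "dy": 0, "dz": 0, "yaw": 0}, {"dx": 0, "dy": 0, "dz": 0, "yaw": 0}, {"dx": 0, "dy": 0, "dz": 0, "yaw": 0}, {"dx": 0, "dy": 0, "dz": 0, "yaw": 0}, {"dx": 0, "dy": 0, "dz": 0, "yaw": 0}, {"dx": 0, "dy": 0, "dz": 0, "yaw": 0}, {"dx": 0, "dy": 0, "dz": 0, "yaw": 0}], "grip": 1}}

```text
t: 14.85
eef_pos: [0.5934, -0.3451, 0.0647]
eef_rot: [0.949, 2.993, 0.004]
contact_force: [2.2, 5.0, 1.6]
width: 0.162
grasp_force: 59.6
```

```bash
python3 - <<'E'
from h import *
plan(.593,-.3442,.063,2.53-np.pi/2)
E
```

```text
yaw -0.2 deg, then d [0.8 0.5 1.7] mm |2| tilt [ 0.002  0.002 -1.   ] at [ 0.5934 -0.3451  0.0647] psi 0.956 q7 0.90 w 0.16 F [2.2 5.  1.6]
```

Emit:
{"api": "play_rows", "payload": {"targets": [{"dx": 0, "dy": 0, "dz": 0, "yaw": -6}, {"dx": 0, "dy": 0, "dz": 0, "yaw": -6}, {"dx": 0, "dy": 0, "dz": 0, "yaw": -6}, {"dx": 0, "dy": 0, "dz": 0, "yaw": -6}, {"dx": 0, "dy": 0, "dz": 0, "yaw": -6}, {"dx": 0, "dy": 0, "dz": 0, "yaw": -6}, {"dx": 0, "dy": 0, "dz": 0, "yaw": -5}, {"dx": 0, "dy": 0, "dz": 0, "yaw": 0}, {"dx": 0, "dy": 0, "dz": 0, "yaw": 0}]}}

```text
t: 15.98
eef_pos: [0.5935, -0.3447, 0.0647]
eef_rot: [-0.16, 3.134, 0.004]
contact_force: [2.6, 5.7, 1.5]
width: 0.161
grasp_force: 59.7
```

```bash
python3 - <<'E'
from h import *
plan(.593,-.3442,.063,3.245-np.pi/2)
E
```

```text
yaw -0.1 deg, then d [0.5 0.5 1.7] mm |2| tilt [ 0.003  0.003 -1.   ] at [ 0.5935 -0.3447  0.0647] psi 1.673 q7 1.49 w 0.16 F [2.6 5.7 1.5]
```

Release, rise, and step aside to look at the dial.

Emit:
{"api": "play_rows", "payload": {"targets": [{"dx": 0, "dy": 0, "dz": 0, "yaw": 0}, {"dx": 0, "dy": 0, "dz": 0, "yaw": 0}, {"dx": 0, "dy": 0, "dz": 0, "yaw": 0}, {"dx": 0, "dy": 0, "dz": -20, "yaw": 0}, {"dx": 0, "dy": 0, "dz": -50, "yaw": 0}, {"dx": 0, "dy": 0, "dz": -50, "yaw": 0}, {"dx": 0, "dy": 40, "dz": 0, "yaw": 0}, {"dx": 0, "dy": 60, "dz": 0, "yaw": 0}, {"dx": 0, "dy": 60, "dz": 0, "yaw": 0}, {"dx": 0, "dy": 40, "dz": 0, "yaw": 0}], "grip": 0}}

```text
t: 17.23
eef_pos: [0.572, -0.1443, 0.1863]
eef_rot: [-0.163, 3.135, -0.0]
contact_force: [0.7, 0.2, 0.5]
width: 0.999
grasp_force: 0.0
```

```bash
python3 - <<'E'
from h import *
im=camera("top");cv2.imwrite("pics/top2.png",im)
crop(im,430,205,75,60,10,"k.png")
plan(.51,-.21,.19,-.2166)
E
```

```text
yaw 108.8 deg, then d [-83.8 -44.6  -3.1] mm |95| tilt [ 0.002  0.004 -1.   ] at [ 0.5716 -0.1377  0.1869] psi 1.682 q7 1.27 w 1.00 F [-0.3  5.2  0.7]
```

View pics/k.png

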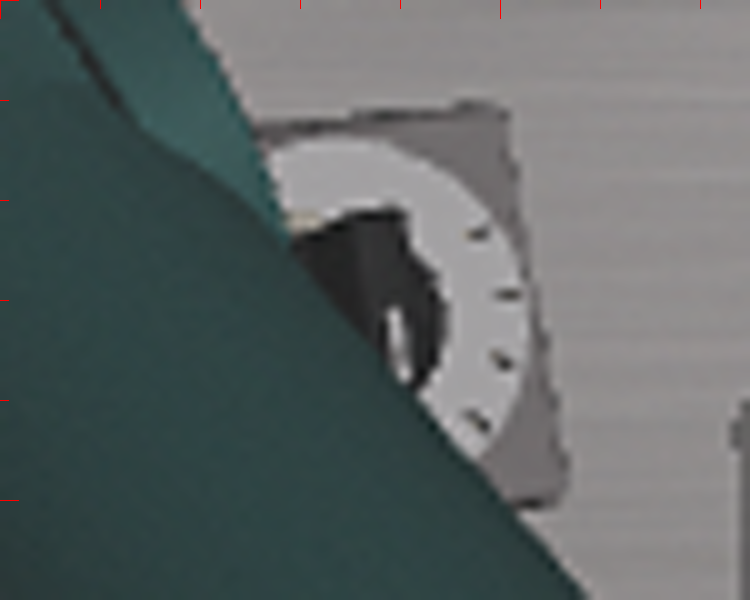

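Emit:
{"api": "play_rows", "payload": {"targets": [{"dx": 0, "dy": 0, "dz": 0, "yaw": 10}, {"dx": 0, "dy": 0, "dz": 0, "yaw": 10}, {"dx": 0, "dy": 0, "dz": 0, "yaw": 10}, {"dx": 0, "dy": 0, "dz": 0, "yaw": 10}, {"dx": 0, "dy": 0, "dz": 0, "yaw": 10}, {"dx": 0, "dy": 0, "dz": 0, "yaw": 10}, {"dx": 0, "dy": 0, "dz": 0, "yaw": 10}, {"dx": 0, "dy": 0, "dz": 0, "yaw": 10}, {"dx": 0, "dy": 0, "dz": 0, "yaw": 9.4}]}}

```text
t: 18.4
eef_pos: [0.5726, -0.1478, 0.1857]
eef_rot: [2.1, 2.335, 0.002]
contact_force: [0.9, 0.6, 0.1]
width: 0.999
grasp_force: 0.0
```

Emit:
{"api": "play_rows", "payload": {"targets": [{"dx": 30, "dy": -5, "dz": 0, "yaw": 0}, {"dx": 50, "dy": -8, "dz": 0, "yaw": 0}, {"dx": 50, "dy": -8, "dz": 0, "yaw": 0}, {"dx": 50, "dy": -8, "dz": 0, "yaw": 0}, {"dx": 50, "dy": -8, "dz": 0, "yaw": 0}, {"dx": 50, "dy": -8, "dz": 0, "yaw": 0}, {"dx": 30, "dy": -5, "dz": 0, "yaw": 0}, {"dx": 0, "dy": 0, "dz": 0, "yaw": 0}, {"dx": 0, "dy": 0, "dz": 0, "yaw": 0}]}}

```text
t: 19.52
eef_pos: [0.4886, 0.1539, 0.1849]
eef_rot: [2.095, 2.339, 0.0]
contact_force: [0.2, -0.1, 0.3]
width: 0.999
grasp_force: 0.0
```

```bash
python3 - <<'E'
from h import *
im=camera("top");cv2.imwrite("pics/top3.png",im)
crop(im,430,205,75,60,10,"k2.png")
plan(.4784,.2064,.1,.1223)
g=cv2.cvtColor(im,cv2.COLOR_BGR2GRAY)
n,l,st,c=cv2.connectedComponentsWithStats((g>140).astype(np.uint8))
for i in range(1,n):
    if 150<st[i,4]<800: print(st[i],c[i].round(1),ray("top",*c[i],.07).round(3))
E
```

```text
yaw -0.8 deg, then d [54.  -3.7 84.7] mm |101| tilt [ 0.001 -0.001 -1.   ] at [0.4887 0.1533 0.1847] psi 0.109 q7 -0.60 w 1.00 F [ 1.  -0.4 -0.4]
[ 82 111  65  20 274] [109.7 123.2] [0.898 0.521 0.07 ]
[477 121  48  35 177] [509.  129.9] [ 0.853 -0.465  0.07 ]
[275 123  85  21 749] [322.4 134.1] [ 0.856 -0.006  0.07 ]
[183 129  75  19 598] [227.  137.9] [0.853 0.229 0.07 ]
[169 148  67   7 220] [201.8 150.4] [0.822 0.291 0.07 ]
[408 148  39  13 198] [427.5 153. ] [ 0.8   -0.262  0.07 ]
[304 151  46  12 243] [327.4 156. ] [ 0.8   -0.017  0.07 ]
[354 185  24  35 709] [365.2 202.4] [ 0.682 -0.105  0.07 ]
[394 185  51  12 332] [421.6 190.7] [ 0.707 -0.243  0.07 ]
[331 187  24  35 709] [342.1 204.2] [ 0.679 -0.05   0.07 ]
[308 189  23  35 709] [319. 206.] [0.676 0.006 0.07 ]
[200 191  47  11 236] [221.1 196.2] [0.706 0.244 0.07 ]
[285 191  23  35 708] [295.9 207.8] [0.673 0.062 0.07 ]
[262 193  23  35 708] [272.9 209.7] [0.67  0.118 0.07 ]
[185 203  62   7 195] [214.1 206.6] [0.681 0.261 0.07 ]
[445 219  38  37 658] [463.5 236.3] [ 0.593 -0.338  0.07 ]
[481 219  69  12 177] [518.4 223.4] 
[... 413 characters left out ...]
494 0.07 ]
[518 297  43   7 160] [533.4 300.1] [ 0.437 -0.493  0.07 ]
[  0 321  49  12 225] [ 18.3 327. ] [0.405 0.723 0.07 ]
[482 354 105  78 750] [531.8 417.3] [ 0.17 -0.47  0.07]
[409 394  52  13 276] [433.8 399.7] [ 0.215 -0.248  0.07 ]
[398 408  71   7 225] [428.7 410.9] [ 0.19  -0.234  0.07 ]
[389 415  79  19 702] [430.7 425. ] [ 0.159 -0.238  0.07 ]
[174 420  70  27 352] [213.5 431.9] [0.155 0.261 0.07 ]
[ 73 432  74  10 254] [109.3 435.4] [0.153 0.501 0.07 ]
[498 432  79   4 173] [540.8 433.7] [ 0.134 -0.487  0.07 ]
[384 434  98   5 205] [435.3 436.3] [ 0.134 -0.247  0.07 ]
[518 445  57   7 179] [552.  448.8] [ 0.1  -0.51  0.07]
[415 448  60   7 191] [446.1 451.3] [ 0.1  -0.27  0.07]
```

View pics/k2.png

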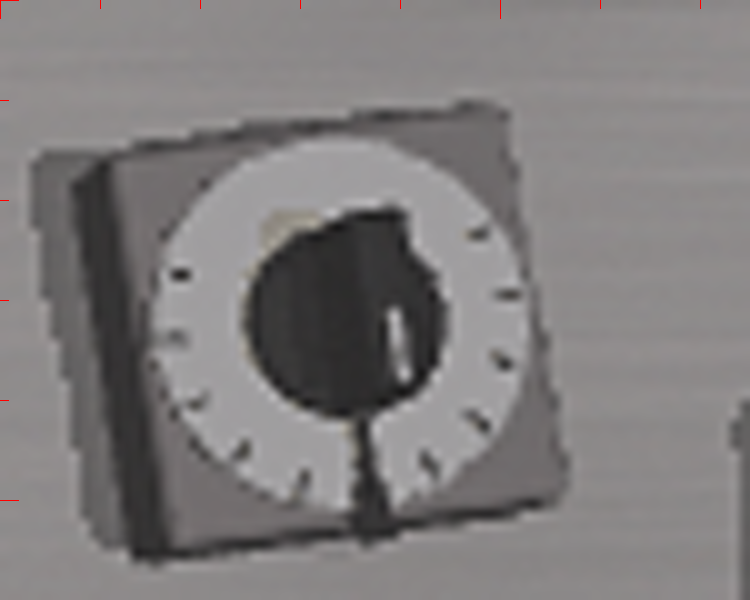

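```bash
cat >> h.py <<'E'
def plates(im,z=.07,lo=240,hi=420):
    g=cv2.cvtColor(im,cv2.COLOR_BGR2GRAY)
    ct,_=cv2.findContours((g>140).astype(np.uint8),cv2.RETR_EXTERNAL,cv2.CHAIN_APPROX_NONE)
    for c in ct:
        m=cv2.moments(c); r=cv2.minAreaRect(c)
        if lo<m["m00"]<hi and 20<max(r[1])<30 and 12<min(r[1])<20:
            b=cv2.boxPoints(r); w=np.array([ray("top",*p,z)[:2] for p in b]); e=w-np.roll(w,1,0)
            k=np.argmax(np.linalg.norm(e,axis=1)); a=np.arctan2(e[k,1],e[k,0]); a=(a+np.pi/2)%np.pi-np.pi/2
            print("plate",ray("top",*r[0],z)[:2].round(4),"yaw %.3f"%a,"size",np.linalg.norm(e,axis=1)[:2].round(3))
E
python3 - <<'E'
from h import *
im=cv2.imread("pics/top3.png"); g=cv2.cvtColor(im,cv2.COLOR_BGR2GRAY).astype(float)
for v in range(245,259):
    row=g[v,459:475]; w=np.clip(140-row,0,None); print(v,(w@np.arange(459,475)/max(w.sum(),1)).round(2),w.sum().round())
k=np.array([.5934,-.3447,.055]);k0=np.array([.5934,-.3447,.047])
print(proj("top",k),proj("top",k0), [proj("top",k0+.04*np.array([np.cos(a),np.sin(a),0])).round(2).tolist() for a in (3.2,3.24,3.26)])
plates(cv2.imread("pics/top0.png"));print();plates(im)
E
```

```text
245 464.16 931.0
246 464.28 457.0
247 465.64 148.0
248 465.63 152.0
249 465.9 126.0
250 467.5 198.0
251 468.24 295.0
252 466.02 265.0
253 465.65 345.0
254 467.18 458.0
255 467.39 564.0
256 467.55 905.0
257 467.24 1077.0
258 463.95 957.0
[[464.63598382 236.71311032]] [[463.74836909 237.15171407]] [[[465.67, 253.39]], [[466.32, 253.32]], [[466.65, 253.28]]]
plate [0.4798 0.1262] yaw -0.009 size [0.054 0.036]
plate [0.479  0.2077] yaw 0.161 size [0.056 0.039]
plate [0.4823 0.0395] yaw -0.018 size [0.054 0.038]
plate [ 0.5109 -0.2091] yaw -0.240 size [0.038 0.056]

plate [0.4823 0.0395] yaw -0.018 size [0.054 0.038]
plate [0.5145 0.1077] yaw 0.117 size [0.056 0.038]
plate [ 0.5109 -0.2091] yaw -0.240 size [0.038 0.056]
```

Emit:
{"api": "play_rows", "payload": {"targets": [{"dx": 27, "dy": -2, "dz": 10, "yaw": -1.2}, {"dx": 27, "dy": -3, "dz": 20, "yaw": 0}, {"dx": 0, "dy": 0, "dz": 30, "yaw": 0}, {"dx": 0, "dy": 0, "dz": 20, "yaw": 0}, {"dx": 0, "dy": 0, "dz": 0, "yaw": 0}, {"dx": 0, "dy": 0, "dz": 0, "yaw": 0}]}}

```text
t: 20.32
eef_pos: [0.4775, 0.2071, 0.1049]
eef_rot: [2.072, 2.36, 0.001]
contact_force: [-0.4, -0.4, -0.1]
width: 1.002
grasp_force: 0.0
```

```bash
python3 - <<'E'
from h import *
plan(.4787,.207,.03,.13)
E
```

```text
yaw -0.0 deg, then d [-0.2  1.2 74.9] mm |75| tilt [ 0.001  0.    -1.   ] at [0.4775 0.2071 0.1049] psi 0.130 q7 -0.78 w 1.00 F [-0.4 -0.4 -0.1]
```

Emit:
{"api": "play_rows", "payload": {"targets": [{"dx": 0, "dy": 1, "dz": 25, "yaw": 0}, {"dx": 0, "dy": 0, "dz": 30, "yaw": 0}, {"dx": 0, "dy": 0, "dz": 15, "yaw": 0}, {"dx": 0, "dy": 0, "dz": 5, "yaw": 0}, {"dx": 0, "dy": 0, "dz": 0, "yaw": 0}, {"dx": 0, "dy": 0, "dz": 0, "yaw": 0}]}}

```text
t: 21.08
eef_pos: [0.4782, 0.2081, 0.0301]
eef_rot: [2.07, 2.362, 0.002]
contact_force: [0.3, 0.2, 0.3]
width: 0.999
grasp_force: 0.0
```

Emit:
{"api": "play_rows", "payload": {"targets": [{"dx": 0, "dy": 0, "dz": 0, "yaw": 0}, {"dx": 0, "dy": 0, "dz": 0, "yaw": 0}, {"dx": 0, "dy": 0, "dz": 0, "yaw": 0}, {"dx": 0, "dy": 0, "dz": 0, "yaw": 0}, {"dx": 0, "dy": 0, "dz": 0, "yaw": 0}, {"dx": 0, "dy": 0, "dz": 0, "yaw": 0}], "grip": 1}}

```text
t: 21.82
eef_pos: [0.4781, 0.2081, 0.0301]
eef_rot: [2.07, 2.362, 0.002]
contact_force: [-0.6, 0.0, 5.9]
width: 0.72
grasp_force: 65.8
```

```bash
python3 - <<'E'
from h import *
plan(.6772,.1227,.13,.054)
E
```

```text
yaw 4.4 deg, then d [-96.  194.2 -99.9] mm |239| tilt [ 0.001  0.    -1.   ] at [0.4781 0.2081 0.0301] psi 0.132 q7 -0.87 w 0.72 F [-0.6  0.   5.9]
```

Emit:
{"api": "play_rows", "payload": {"targets": [{"dx": 0, "dy": 0, "dz": -20, "yaw": 0}, {"dx": 0, "dy": 0, "dz": -40, "yaw": 0}, {"dx": 0, "dy": 0, "dz": -40, "yaw": 4.4}, {"dx": -15, "dy": 34, "dz": 0, "yaw": 0}, {"dx": -20, "dy": 40, "dz": 0, "yaw": 0}, {"dx": -20, "dy": 40, "dz": 0, "yaw": 0}, {"dx": -20, "dy": 40, "dz": 0, "yaw": 0}, {"dx": -20, "dy": 40, "dz": 0, "yaw": 0}, {"dx": 0, "dy": 0, "dz": 0, "yaw": 0}, {"dx": 0, "dy": 0, "dz": 0, "yaw": 0}]}}

```text
t: 23.08
eef_pos: [0.6751, 0.1234, 0.1283]
eef_rot: [-2.159, -2.28, 0.003]
contact_force: [-0.9, 0.7, -2.2]
width: 0.719
grasp_force: 66.6
```

```bash
python3 - <<'E'
from h import *
plan(.6772,.1237,.062,.054)
E
```

```text
yaw 0.0 deg, then d [ 0.2  2.1 66.3] mm |66| tilt [-0.003 -0.    -1.   ] at [0.6751 0.1234 0.1283] psi 0.055 q7 -0.52 w 0.72 F [-0.9  0.7 -2.2]
```

Emit:
{"api": "play_rows", "payload": {"targets": [{"dx": 0, "dy": 2, "dz": 20, "yaw": 0}, {"dx": 0, "dy": 0, "dz": 25, "yaw": 0}, {"dx": 0, "dy": 0, "dz": 15, "yaw": 0}, {"dx": 0, "dy": 0, "dz": 5, "yaw": 0}, {"dx": 0, "dy": 0, "dz": 2, "yaw": 0}, {"dx": 0, "dy": 0, "dz": 0, "yaw": 0}, {"dx": 0, "dy": 0, "dz": 0, "yaw": 0}]}}

```text
t: 23.95
eef_pos: [0.6792, 0.1238, 0.0631]
eef_rot: [2.159, 2.281, 0.002]
contact_force: [0.1, -1.1, -2.4]
width: 0.716
grasp_force: 66.6
```

```bash
python3 - <<'E'
from h import *
plan(.6772,.1237,.060,.054)
E
```

```text
yaw 0.0 deg, then d [-0.  -2.   3.1] mm |4| tilt [ 0.001  0.    -1.   ] at [0.6792 0.1238 0.0631] psi 0.055 q7 -0.56 w 0.72 F [ 0.1 -1.1 -2.4]
```

Emit:
{"api": "play_rows", "payload": {"targets": [{"dx": 0, "dy": -1, "dz": 1.5, "yaw": 0}, {"dx": 0, "dy": 0, "dz": 1.5, "yaw": 0}, {"dx": 0, "dy": 0, "dz": 0, "yaw": 0}, {"dx": 0, "dy": 0, "dz": 0, "yaw": 0}, {"dx": 0, "dy": 0, "dz": 0, "yaw": 0}]}}

```text
t: 24.58
eef_pos: [0.6776, 0.1236, 0.0602]
eef_rot: [2.16, 2.281, -0.0]
contact_force: [-2.9, -0.7, 5.9]
width: 0.72
grasp_force: 67.3
```

Emit:
{"api": "play_rows", "payload": {"targets": [{"dx": 0, "dy": 0, "dz": 0, "yaw": 0}, {"dx": 0, "dy": 0, "dz": 0, "yaw": 0}, {"dx": 0, "dy": 0, "dz": 0, "yaw": 0}, {"dx": 0, "dy": 0, "dz": -20, "yaw": 0}, {"dx": 0, "dy": 0, "dz": -50, "yaw": 0}, {"dx": 15, "dy": -35, "dz": -30, "yaw": 0}, {"dx": 20, "dy": -50, "dz": 0, "yaw": 0}, {"dx": 20, "dy": -50, "dz": 0, "yaw": 0}, {"dx": 20, "dy": -50, "dz": 0, "yaw": -3}, {"dx": 0, "dy": 0, "dz": 0, "yaw": 0}], "grip": 0}}

```text
t: 25.82
eef_pos: [0.4842, 0.1901, 0.1606]
eef_rot: [-2.091, -2.344, 0.002]
contact_force: [0.3, 0.5, 1.5]
width: 1.003
grasp_force: 0.0
```

```bash
python3 - <<'E'
from h import *
im=camera("top"); cv2.imwrite("pics/top4.png",im); plates(im)
crop(im,240,180,100,120,5,"n.png")
plan(.5135,.107,.1,.11)
E
```

```text
plate [0.4823 0.0395] yaw -0.018 size [0.054 0.038]
plate [0.5145 0.1075] yaw 0.127 size [0.056 0.039]
plate [ 0.5109 -0.2091] yaw -0.240 size [0.038 0.056]
plate [0.6846 0.1273] yaw 0.073 size [0.058 0.039]
yaw 0.0 deg, then d [-84.8  16.9  60.7] mm |106| tilt [ 0.001  0.    -1.   ] at [0.4874 0.1895 0.1607] psi 0.111 q7 -0.70 w 1.00 F [ 1.  -0.9  0.4]
```

View pics/n.png

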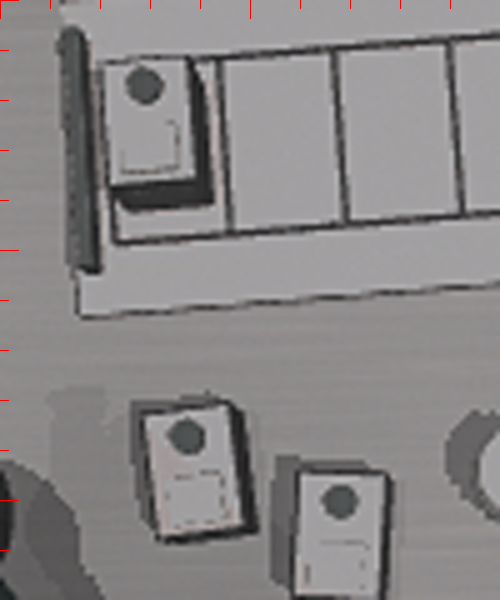

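```bash
python3 - <<'E'
from h import *
from m import box
N=lambda x,y:((x+.5)/5-.5+240,(y+.5)/5-.5+180)
box(.031,.022,.10,[N(105,63),N(190,57),N(197,179),N(112,187)],[.67,.12,.05])
# base corners z=.03: near-left, near-right
print(ray("top",*N(121,210),.03), ray("top",*N(214,202),.03))
box(.031,.022,.07,[N(144,414),N(231,403),N(245,527),N(158,540)],[.5,.1,.1])
E
```

```text
[0.678  0.1218 0.0486] [-0.9 -0.5  0.7 -0.7  0.9  0.7 -0.7  0.5]
[0.64787776 0.14616018 0.03      ] [0.65067879 0.09964468 0.03      ]
[0.5143 0.1067 0.1027] [-0.5 -0.3  0.3 -0.5  0.6  0.5 -0.4  0.3]
```

Emit:
{"api": "play_rows", "payload": {"targets": [{"dx": -40, "dy": 8, "dz": 0, "yaw": 0}, {"dx": -45, "dy": 9, "dz": 10, "yaw": 0}, {"dx": 0, "dy": 0, "dz": 30, "yaw": 0}, {"dx": 0, "dy": 0, "dz": 20, "yaw": 0}, {"dx": 0, "dy": 0, "dz": 0, "yaw": 0}, {"dx": 0, "dy": 0, "dz": 0, "yaw": 0}]}}

```text
t: 26.62
eef_pos: [0.5163, 0.1058, 0.1001]
eef_rot: [2.099, 2.335, 0.003]
contact_force: [0.2, -0.1, -0.4]
width: 0.998
grasp_force: 0.0
```

```bash
python3 - <<'E'
from h import *
plan(.514,.107,.03,.11)
E
```

```text
yaw -0.2 deg, then d [ 1.4 -2.1 70.1] mm |70| tilt [ 0.002  0.    -1.   ] at [0.5163 0.1058 0.1001] psi 0.106 q7 -0.61 w 1.00 F [ 0.2 -0.1 -0.4]
```

Emit:
{"api": "play_rows", "payload": {"targets": [{"dx": 1, "dy": -1.5, "dz": 25, "yaw": 0}, {"dx": 0, "dy": 0, "dz": 30, "yaw": 0}, {"dx": 0, "dy": 0, "dz": 12, "yaw": 0}, {"dx": 0, "dy": 0, "dz": 3, "yaw": 0}, {"dx": 0, "dy": 0, "dz": 0, "yaw": 0}, {"dx": 0, "dy": 0, "dz": 0, "yaw": 0}]}}

```text
t: 27.38
eef_pos: [0.5138, 0.1067, 0.0302]
eef_rot: [2.099, 2.336, 0.002]
contact_force: [0.6, -0.3, -1.3]
width: 1.002
grasp_force: 0.0
```

Emit:
{"api": "play_rows", "payload": {"targets": [{"dx": 0, "dy": 0, "dz": 0, "yaw": 0}, {"dx": 0, "dy": 0, "dz": 0, "yaw": 0}, {"dx": 0, "dy": 0, "dz": 0, "yaw": 0}, {"dx": 0, "dy": 0, "dz": 0, "yaw": 0}, {"dx": 0, "dy": 0, "dz": 0, "yaw": 0}, {"dx": 0, "dy": 0, "dz": 0, "yaw": 0}], "grip": 1}}

```text
t: 28.12
eef_pos: [0.5136, 0.1066, 0.03]
eef_rot: [2.099, 2.336, 0.001]
contact_force: [-0.3, -0.1, 5.6]
width: 0.716
grasp_force: 65.8
```

```bash
python3 - <<'E'
from h import *
plan(.6804,.0648,.14,.054)
E
```

```text
yaw 3.0 deg, then d [ -50.8  164.3 -110. ] mm |204| tilt [ 0.001  0.    -1.   ] at [0.5136 0.1066 0.03  ] psi 0.107 q7 -0.70 w 0.72 F [-0.3 -0.1  5.6]
```

Emit:
{"api": "play_rows", "payload": {"targets": [{"dx": 0, "dy": 0, "dz": -20, "yaw": 0}, {"dx": 0, "dy": 0, "dz": -40, "yaw": 0}, {"dx": 0, "dy": 0, "dz": -40, "yaw": 3}, {"dx": -25, "dy": 20, "dz": -10, "yaw": 0}, {"dx": -26, "dy": 30, "dz": 0, "yaw": 0}, {"dx": 0, "dy": 40, "dz": 0, "yaw": 0}, {"dx": 0, "dy": 40, "dz": 0, "yaw": 0}, {"dx": 0, "dy": 34, "dz": 0, "yaw": 0}, {"dx": 0, "dy": 0, "dz": 0, "yaw": 0}, {"dx": 0, "dy": 0, "dz": 0, "yaw": 0}]}}

```text
t: 29.38
eef_pos: [0.6776, 0.0642, 0.1379]
eef_rot: [-2.158, -2.28, 0.005]
contact_force: [0.1, 0.0, -3.2]
width: 0.717
grasp_force: 67.2
```

```bash
python3 - <<'E'
from h import *
plan(.6804,.0648,.060,.054)
E
```

```text
yaw 0.1 deg, then d [ 0.4  2.8 77.9] mm |78| tilt [-0.004 -0.001 -1.   ] at [0.6776 0.0642 0.1379] psi 0.055 q7 -0.44 w 0.72 F [ 0.1  0.  -3.2]
```

Emit:
{"api": "play_rows", "payload": {"targets": [{"dx": 0, "dy": 1, "dz": 20, "yaw": 0}, {"dx": 0, "dy": 0, "dz": 30, "yaw": 0}, {"dx": 0, "dy": 0, "dz": 20, "yaw": 0}, {"dx": 0, "dy": 0, "dz": 5, "yaw": 0}, {"dx": 0, "dy": 0, "dz": 0, "yaw": 0}, {"dx": 0, "dy": 0, "dz": 0, "yaw": 0}]}}

```text
t: 30.12
eef_pos: [0.6816, 0.065, 0.0653]
eef_rot: [2.159, 2.281, 0.003]
contact_force: [0.3, 0.7, -4.1]
width: 0.718
grasp_force: 67.2
```

```bash
python3 - <<'E'
from h import *
plan(.6804,.0648,.060,.054)
E
```

```text
yaw 0.0 deg, then d [-0.1 -1.2  5.3] mm |5| tilt [ 0.002  0.    -1.   ] at [0.6816 0.065  0.0653] psi 0.055 q7 -0.48 w 0.72 F [ 0.3  0.7 -4.1]
```

Emit:
{"api": "play_rows", "payload": {"targets": [{"dx": 0, "dy": -0.5, "dz": 3, "yaw": 0}, {"dx": 0, "dy": 0, "dz": 1.5, "yaw": 0}, {"dx": 0, "dy": 0, "dz": 1, "yaw": 0}, {"dx": 0, "dy": 0, "dz": 0, "yaw": 0}, {"dx": 0, "dy": 0, "dz": 0, "yaw": 0}, {"dx": 0, "dy": 0, "dz": 0, "yaw": 0}]}}

```text
t: 30.88
eef_pos: [0.6804, 0.0645, 0.0601]
eef_rot: [2.159, 2.281, -0.0]
contact_force: [-3.2, -0.4, 5.5]
width: 0.717
grasp_force: 68.3
```

Emit:
{"api": "play_rows", "payload": {"targets": [{"dx": 0, "dy": 0, "dz": 0, "yaw": 0}, {"dx": 0, "dy": 0, "dz": 0, "yaw": 0}, {"dx": 0, "dy": 0, "dz": 0, "yaw": 0}, {"dx": 0, "dy": 0, "dz": -20, "yaw": 0}, {"dx": 0, "dy": 0, "dz": -50, "yaw": 0}, {"dx": 15, "dy": -35, "dz": -30, "yaw": 0}, {"dx": 20, "dy": -50, "dz": 0, "yaw": 0}, {"dx": 25, "dy": -50, "dz": 0, "yaw": 0}, {"dx": 25, "dy": -50, "dz": 0, "yaw": 6}, {"dx": 0, "dy": 0, "dz": 0, "yaw": 0}], "grip": 0}}

```text
t: 32.12
eef_pos: [0.4862, 0.1413, 0.16]
eef_rot: [-2.268, -2.173, 0.003]
contact_force: [0.7, -0.5, 0.1]
width: 0.997
grasp_force: 0.0
```

```bash
python3 - <<'E'
from h import *
im=camera("top"); cv2.imwrite("pics/top5.png",im); plates(im);print("z.1");plates(im,.1)
plan(.482,.0387,.1,-.06)
E
```

```text
plate [0.4823 0.0395] yaw -0.018 size [0.054 0.038]
plate [ 0.5109 -0.2091] yaw -0.240 size [0.038 0.056]
plate [0.6846 0.1273] yaw 0.073 size [0.058 0.039]
plate [0.6874 0.0681] yaw 0.061 size [0.058 0.039]
z.1
plate [0.4813 0.0379] yaw -0.018 size [0.053 0.037]
plate [ 0.5092 -0.2041] yaw -0.240 size [0.037 0.054]
plate [0.6784 0.1234] yaw 0.073 size [0.056 0.038]
plate [0.6811 0.0658] yaw 0.061 size [0.056 0.038]
yaw 0.8 deg, then d [-102.1   -1.4   60.2] mm |119| tilt [ 0.001 -0.    -1.   ] at [0.4895 0.1405 0.1602] psi -0.046 q7 -0.75 w 1.00 F [ 1.5 -0.6  0.4]
```

Emit:
{"api": "play_rows", "payload": {"targets": [{"dx": -30, "dy": 0, "dz": 0, "yaw": 0.8}, {"dx": -50, "dy": 0, "dz": 10, "yaw": 0}, {"dx": -22, "dy": -1, "dz": 30, "yaw": 0}, {"dx": 0, "dy": 0, "dz": 20, "yaw": 0}, {"dx": 0, "dy": 0, "dz": 0, "yaw": 0}, {"dx": 0, "dy": 0, "dz": 0, "yaw": 0}, {"dx": 0, "dy": 0, "dz": 0, "yaw": 0}]}}

```text
t: 33.05
eef_pos: [0.4849, 0.0381, 0.0998]
eef_rot: [2.29, 2.149, 0.003]
contact_force: [0.0, 1.3, 0.0]
width: 1.0
grasp_force: 0.0
```

```bash
python3 - <<'E'
from h import *
plan(.482,.0387,.03,-.06)
E
```

```text
yaw -0.2 deg, then d [ 0.4 -2.9 69.8] mm |70| tilt [ 0.002  0.    -1.   ] at [0.4849 0.0381 0.0998] psi -0.063 q7 -0.66 w 1.00 F [0.  1.3 0. ]
```

Emit:
{"api": "play_rows", "payload": {"targets": [{"dx": 0.5, "dy": -2, "dz": 25, "yaw": 0}, {"dx": 0, "dy": 0, "dz": 30, "yaw": 0}, {"dx": 0, "dy": 0, "dz": 12, "yaw": 0}, {"dx": 0, "dy": 0, "dz": 3, "yaw": 0}, {"dx": 0, "dy": 0, "dz": 0, "yaw": 0}, {"dx": 0, "dy": 0, "dz": 0, "yaw": 0}]}}

```text
t: 33.8
eef_pos: [0.4823, 0.0383, 0.0295]
eef_rot: [2.291, 2.149, 0.002]
contact_force: [0.5, 0.4, -0.2]
width: 0.999
grasp_force: 0.0
```

Emit:
{"api": "play_rows", "payload": {"targets": [{"dx": 0, "dy": 0, "dz": 0, "yaw": 0}, {"dx": 0, "dy": 0, "dz": 0, "yaw": 0}, {"dx": 0, "dy": 0, "dz": 0, "yaw": 0}, {"dx": 0, "dy": 0, "dz": 0, "yaw": 0}, {"dx": 0, "dy": 0, "dz": 0, "yaw": 0}, {"dx": 0, "dy": 0, "dz": 0, "yaw": 0}], "grip": 1}}

```text
t: 34.55
eef_pos: [0.4818, 0.0381, 0.0295]
eef_rot: [2.291, 2.149, 0.0]
contact_force: [0.4, -0.6, 6.3]
width: 0.717
grasp_force: 65.5
```

```bash
python3 - <<'E'
from h import *
plan(.6835,.0069,.14,.054)
E
```

```text
yaw -6.8 deg, then d [ -42.1  199.7 -110.5] mm |232| tilt [ 0. -0. -1.] at [0.4818 0.0381 0.0295] psi -0.064 q7 -0.76 w 0.72 F [ 0.4 -0.6  6.3]
```

Emit:
{"api": "play_rows", "payload": {"targets": [{"dx": 0, "dy": 0, "dz": -20, "yaw": 0}, {"dx": 0, "dy": 0, "dz": -45, "yaw": 0}, {"dx": 0, "dy": 0, "dz": -45, "yaw": -6.8}, {"dx": -20, "dy": 20, "dz": 0, "yaw": 0}, {"dx": -22, "dy": 40, "dz": 0, "yaw": 0}, {"dx": 0, "dy": 50, "dz": 0, "yaw": 0}, {"dx": 0, "dy": 50, "dz": 0, "yaw": 0}, {"dx": 0, "dy": 40, "dz": 0, "yaw": 0}, {"dx": 0, "dy": 0, "dz": 0, "yaw": 0}, {"dx": 0, "dy": 0, "dz": 0, "yaw": 0}]}}

```text
t: 35.8
eef_pos: [0.6818, 0.0069, 0.1377]
eef_rot: [-2.158, -2.28, 0.005]
contact_force: [-1.3, -0.1, -3.0]
width: 0.716
grasp_force: 66.9
```

Emit:
{"api": "play_rows", "payload": {"targets": [{"dx": 0, "dy": 0, "dz": 20, "yaw": 0}, {"dx": 0, "dy": 0, "dz": 30, "yaw": 0}, {"dx": 0, "dy": 0, "dz": 20, "yaw": 0}, {"dx": 0, "dy": 0, "dz": 3, "yaw": 0}, {"dx": 0, "dy": 0, "dz": 0, "yaw": 0}, {"dx": 0, "dy": 0, "dz": 0, "yaw": 0}]}}

```text
t: 36.55
eef_pos: [0.6847, 0.0075, 0.0669]
eef_rot: [2.159, 2.28, 0.003]
contact_force: [0.2, 0.1, -1.8]
width: 0.718
grasp_force: 66.9
```

```bash
python3 - <<'E'
from h import *
plan(.6835,.0069,.060,.054)
E
```

```text
yaw 0.0 deg, then d [-0.6 -1.2  6.9] mm |7| tilt [ 0.002  0.    -1.   ] at [0.6847 0.0075 0.0669] psi 0.055 q7 -0.42 w 0.72 F [ 0.2  0.1 -1.8]
```

Emit:
{"api": "play_rows", "payload": {"targets": [{"dx": -0.3, "dy": -0.5, "dz": 4, "yaw": 0}, {"dx": 0, "dy": 0, "dz": 2, "yaw": 0}, {"dx": 0, "dy": 0, "dz": 1.3, "yaw": 0}, {"dx": 0, "dy": 0, "dz": 0, "yaw": 0}, {"dx": 0, "dy": 0, "dz": 0, "yaw": 0}, {"dx": 0, "dy": 0, "dz": 0, "yaw": 0}]}}

```text
t: 37.3
eef_pos: [0.6833, 0.0068, 0.0596]
eef_rot: [2.16, 2.281, -0.001]
contact_force: [-2.8, -0.3, 5.9]
width: 0.719
grasp_force: 67.7
```

Emit:
{"api": "play_rows", "payload": {"targets": [{"dx": 0, "dy": 0, "dz": 0, "yaw": 0}, {"dx": 0, "dy": 0, "dz": 0, "yaw": 0}, {"dx": 0, "dy": 0, "dz": 0, "yaw": 0}, {"dx": 0, "dy": 0, "dz": -20, "yaw": 0}, {"dx": 0, "dy": 0, "dz": -50, "yaw": 0}, {"dx": 15, "dy": -35, "dz": -30, "yaw": 0}, {"dx": 15, "dy": -50, "dz": 0, "yaw": 0}, {"dx": 15, "dy": -50, "dz": 0, "yaw": 0}, {"dx": 15, "dy": -50, "dz": 0, "yaw": 0}, {"dx": 0, "dy": 0, "dz": 0, "yaw": 0}], "grip": 0}}

```text
t: 38.55
eef_pos: [0.4903, 0.0574, 0.1594]
eef_rot: [-2.154, -2.286, 0.006]
contact_force: [-0.3, -0.4, 0.4]
width: 0.998
grasp_force: 0.0
```

```bash
python3 - <<'E'
from h import *
im=camera("top"); cv2.imwrite("pics/top6.png",im); plates(im);print("z.1");plates(im,.1)
plan(.5105,-.2095,.1,-.22)
E
```

```text
plate [ 0.5109 -0.2091] yaw -0.240 size [0.038 0.056]
plate [0.6846 0.1273] yaw 0.073 size [0.058 0.039]
plate [0.6873 0.0682] yaw 0.063 size [0.058 0.039]
plate [0.6906 0.0083] yaw 0.051 size [0.058 0.039]
z.1
plate [ 0.5092 -0.2041] yaw -0.240 size [0.037 0.054]
plate [0.6784 0.1234] yaw 0.073 size [0.056 0.038]
plate [0.681  0.0659] yaw 0.063 size [0.056 0.038]
plate [0.6842 0.0076] yaw 0.051 size [0.056 0.038]
yaw 15.9 deg, then d [-256.7   74.3   59.7] mm |274| tilt [ 0.001 -0.001 -1.   ] at [0.494  0.0572 0.1597] psi 0.057 q7 -0.54 w 1.00 F [ 1.5  0.2 -0.6]
```

Emit:
{"api": "play_rows", "payload": {"targets": [{"dx": 0, "dy": 0, "dz": 0, "yaw": 8}, {"dx": 0, "dy": 0, "dz": 0, "yaw": 8}, {"dx": -40, "dy": 12, "dz": 0, "yaw": 0}, {"dx": -55, "dy": 16, "dz": 0, "yaw": 0}, {"dx": -55, "dy": 16, "dz": 0, "yaw": 0}, {"dx": -55, "dy": 16, "dz": 10, "yaw": 0}, {"dx": -52, "dy": 14, "dz": 20, "yaw": 0}, {"dx": 0, "dy": 0, "dz": 30, "yaw": 0}, {"dx": 0, "dy": 0, "dz": 0, "yaw": 0}, {"dx": 0, "dy": 0, "dz": 0, "yaw": 0}]}}

```text
t: 39.85
eef_pos: [0.5118, -0.2098, 0.0995]
eef_rot: [2.454, 1.959, 0.003]
contact_force: [0.1, 1.0, 0.6]
width: 0.997
grasp_force: 0.0
```

```bash
python3 - <<'E'
from h import *
plan(.5105,-.2095,.03,-.22)
E
```

```text
yaw -0.2 deg, then d [ 0.  -1.4 69.5] mm |69| tilt [ 0.002  0.    -1.   ] at [ 0.5118 -0.2098  0.0995] psi -0.223 q7 -0.30 w 1.00 F [0.1 1.  0.6]
```

Emit:
{"api": "play_rows", "payload": {"targets": [{"dx": 0, "dy": -1, "dz": 25, "yaw": 0}, {"dx": 0, "dy": 0, "dz": 30, "yaw": 0}, {"dx": 0, "dy": 0, "dz": 12, "yaw": 0}, {"dx": 0, "dy": 0, "dz": 3, "yaw": 0}, {"dx": 0, "dy": 0, "dz": 0, "yaw": 0}, {"dx": 0, "dy": 0, "dz": 0, "yaw": 0}]}}

```text
t: 40.6
eef_pos: [0.5099, -0.2102, 0.0294]
eef_rot: [2.455, 1.958, 0.001]
contact_force: [-0.5, 0.4, 0.1]
width: 1.001
grasp_force: 0.0
```

Emit:
{"api": "play_rows", "payload": {"targets": [{"dx": 0, "dy": 0, "dz": 0, "yaw": 0}, {"dx": 0, "dy": 0, "dz": 0, "yaw": 0}, {"dx": 0, "dy": 0, "dz": 0, "yaw": 0}, {"dx": 0, "dy": 0, "dz": 0, "yaw": 0}, {"dx": 0, "dy": 0, "dz": 0, "yaw": 0}, {"dx": 0, "dy": 0, "dz": 0, "yaw": 0}], "grip": 1}}

```text
t: 41.35
eef_pos: [0.5095, -0.2103, 0.0292]
eef_rot: [2.456, 1.958, 0.0]
contact_force: [-1.0, -0.2, 5.7]
width: 0.716
grasp_force: 66.3
```

```bash
python3 - <<'E'
from h import *
plan(.6866,-.051,.14,.054)
E
```

```text
yaw -16.0 deg, then d [ 149.5  185.4 -110.8] mm |263| tilt [ 0.001 -0.001 -1.   ] at [ 0.5095 -0.2103  0.0292] psi -0.225 q7 -0.37 w 0.72 F [-1.  -0.2  5.7]
```

Emit:
{"api": "play_rows", "payload": {"targets": [{"dx": 0, "dy": 0, "dz": -20, "yaw": 0}, {"dx": 0, "dy": 0, "dz": -45, "yaw": 0}, {"dx": 0, "dy": 0, "dz": -45, "yaw": -8}, {"dx": 0, "dy": 0, "dz": 0, "yaw": -8}, {"dx": 30, "dy": 37, "dz": 0, "yaw": 0}, {"dx": 40, "dy": 46, "dz": 0, "yaw": 0}, {"dx": 40, "dy": 46, "dz": 0, "yaw": 0}, {"dx": 24, "dy": 36, "dz": 0, "yaw": 0}, {"dx": 15, "dy": 20, "dz": 0, "yaw": 0}, {"dx": 0, "dy": 0, "dz": 0, "yaw": 0}]}}

```text
t: 42.6
eef_pos: [0.6864, -0.0483, 0.1378]
eef_rot: [-2.155, -2.284, -0.002]
contact_force: [0.4, -0.3, -3.1]
width: 0.716
grasp_force: 66.5
```

Emit:
{"api": "play_rows", "payload": {"targets": [{"dx": 0, "dy": 0, "dz": 0, "yaw": 0}, {"dx": 0, "dy": 0, "dz": 20, "yaw": 0}, {"dx": 0, "dy": 0, "dz": 30, "yaw": 0}, {"dx": 0, "dy": 0, "dz": 20, "yaw": 0}, {"dx": 0, "dy": 0, "dz": 3, "yaw": 0}, {"dx": 0, "dy": 0, "dz": 0, "yaw": 0}, {"dx": 0, "dy": 0, "dz": 0, "yaw": 0}]}}

```text
t: 43.48
eef_pos: [0.6867, -0.051, 0.0666]
eef_rot: [2.159, 2.28, 0.002]
contact_force: [-0.1, -0.4, -2.8]
width: 0.715
grasp_force: 66.4
```

```bash
python3 - <<'E'
from h import *
plan(.6866,-.051,.060,.054)
E
```

```text
yaw 0.0 deg, then d [ 0.  -0.1  6.6] mm |7| tilt [ 0.002  0.    -1.   ] at [ 0.6867 -0.051   0.0666] psi 0.055 q7 -0.34 w 0.72 F [-0.1 -0.4 -2.8]
```

Emit:
{"api": "play_rows", "payload": {"targets": [{"dx": 0, "dy": 0, "dz": 4, "yaw": 0}, {"dx": 0, "dy": 0, "dz": 2, "yaw": 0}, {"dx": 0, "dy": 0, "dz": 1.2, "yaw": 0}, {"dx": 0, "dy": 0, "dz": 0, "yaw": 0}, {"dx": 0, "dy": 0, "dz": 0, "yaw": 0}, {"dx": 0, "dy": 0, "dz": 0, "yaw": 0}]}}

```text
t: 44.22
eef_pos: [0.6858, -0.0512, 0.0593]
eef_rot: [2.159, 2.281, -0.0]
contact_force: [-2.9, -0.2, 6.6]
width: 0.718
grasp_force: 67.1
```

Emit:
{"api": "play_rows", "payload": {"targets": [{"dx": 0, "dy": 0, "dz": 0, "yaw": 0}, {"dx": 0, "dy": 0, "dz": 0, "yaw": 0}, {"dx": 0, "dy": 0, "dz": 0, "yaw": 0}, {"dx": 0, "dy": 0, "dz": -20, "yaw": 0}, {"dx": 0, "dy": 0, "dz": -50, "yaw": 0}, {"dx": 15, "dy": -35, "dz": -30, "yaw": 0}, {"dx": 30, "dy": -50, "dz": 0, "yaw": 0}, {"dx": 30, "dy": -50, "dz": 0, "yaw": 0}, {"dx": 30, "dy": -50, "dz": 0, "yaw": 0}, {"dx": 0, "dy": 0, "dz": 0, "yaw": 0}], "grip": 0}}

```text
t: 45.48
eef_pos: [0.4904, 0.0456, 0.1593]
eef_rot: [-2.151, -2.288, 0.004]
contact_force: [1.1, -0.4, -0.6]
width: 0.999
grasp_force: 0.0
```

```bash
python3 - <<'E'
from h import *
im=camera("top"); cv2.imwrite("pics/top7.png",im); plates(im,.1)
crop(im,150,165,355,165,2,"z.png")
E
```

```text
plate [0.6784 0.1234] yaw 0.073 size [0.056 0.038]
plate [0.681  0.0659] yaw 0.063 size [0.056 0.038]
plate [0.6842 0.0076] yaw 0.051 size [0.056 0.038]
plate [ 0.6866 -0.0499] yaw 0.045 size [0.057 0.038]
```

View pics/z.png

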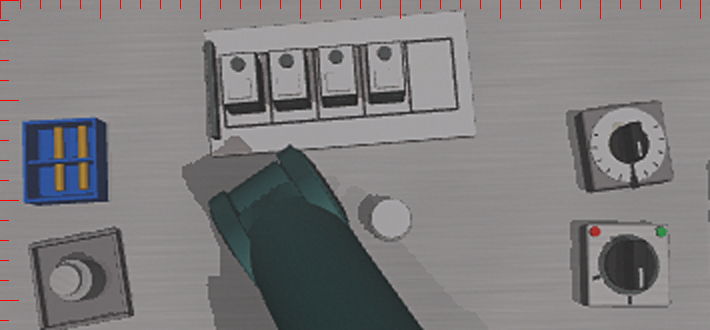

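```bash
python3 - <<'E'
from h import *
from m import box,B
Z=lambda x,y:((x+.5)/2-.5+150,(y+.5)/2-.5+165)
box(.05,.05,.045,[Z(587,222),Z(668,223),Z(670,305),Z(588,306)],[.45,-.34,0])
box(.05,.05,.045,[B(596,450),B(757,452),Z(670,305),Z(588,306)],[.45,-.34,0])
print(ray("top",*Z(630,265),.055),ray("top",*B(677.5,528.5),.055))
plan(.4475,-.3375,.16,-np.pi/2-.025)
crop(cv2.imread("pics/top7.png"),430,265,75,60,10,"s.png")
E
```

```text
[ 0.4491 -0.3371 -0.0325] [-0.6  0.   0.3 -0.2  0.5  0.5 -0.2 -0.3]
[ 0.4474 -0.3373 -0.0357] [-0.8 -0.8  0.3 -0.9  0.6  1.3 -0.2  0.3]
[ 0.44753326 -0.33643198  0.055     ] [ 0.44876603 -0.33471283  0.055     ]
yaw 94.8 deg, then d [-36.8 383.2  -0.4] mm |385| tilt [ 0.001 -0.001 -1.   ] at [0.4938 0.0447 0.1596] psi 0.059 q7 -0.52 w 1.00 F [ 0.3 -1.6 -0.6]
```

View pics/s.png

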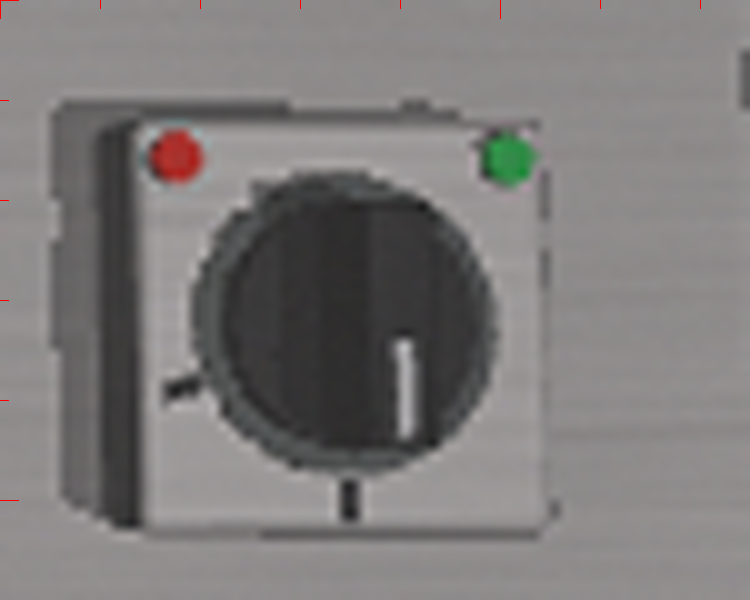

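Emit:
{"api": "play_rows", "payload": {"targets": [{"dx": 0, "dy": 0, "dz": 0, "yaw": -10.6}, {"dx": 0, "dy": 0, "dz": 0, "yaw": -10.6}, {"dx": 0, "dy": 0, "dz": 0, "yaw": -10.6}, {"dx": 0, "dy": 0, "dz": 0, "yaw": -10.6}, {"dx": 0, "dy": 0, "dz": 0, "yaw": -10.6}, {"dx": 0, "dy": 0, "dz": 0, "yaw": -10.6}, {"dx": 0, "dy": 0, "dz": 0, "yaw": -10.6}, {"dx": 0, "dy": 0, "dz": 0, "yaw": -10.6}, {"dx": 0, "dy": 0, "dz": 0, "yaw": 0}]}}

```text
t: 46.65
eef_pos: [0.4972, 0.0429, 0.1587]
eef_rot: [0.064, 3.139, 0.002]
contact_force: [1.4, -0.2, 0.7]
width: 0.999
grasp_force: 0.0
```

Emit:
{"api": "play_rows", "payload": {"targets": [{"dx": 4, "dy": -30, "dz": 0, "yaw": 0}, {"dx": 5, "dy": -50, "dz": 0, "yaw": 0}, {"dx": 5, "dy": -55, "dz": 0, "yaw": 0}, {"dx": 5, "dy": -55, "dz": 0, "yaw": 0}, {"dx": 5, "dy": -55, "dz": 0, "yaw": 0}, {"dx": 5, "dy": -55, "dz": 0, "yaw": 0}, {"dx": 5, "dy": -50, "dz": 0, "yaw": 0}, {"dx": 2, "dy": -30, "dz": 0, "yaw": 0}, {"dx": 0, "dy": 0, "dz": 0, "yaw": 0}, {"dx": 0, "dy": 0, "dz": 0, "yaw": 0}]}}

```text
t: 47.9
eef_pos: [0.4462, -0.3344, 0.1586]
eef_rot: [0.059, 3.14, 0.0]
contact_force: [0.7, 0.1, 0.8]
width: 0.996
grasp_force: 0.0
```

```bash
python3 - <<'E'
from h import *
from m import box
S=lambda x,y:((x+.5)/10-.5+430,(y+.5)/10-.5+265)
box(.05,.05,.045,[S(140,120),S(545,120),S(556,525),S(141,530)],[.45,-.34,0])
print(ray("top",*S(345,322),.05))
plan(.449,-.336,.066,np.pi/2-.022)
E
```

```text
[ 0.4486 -0.3376 -0.0315] [-0.7 -0.6  0.2 -0.4  0.4  0.9  0.1  0.1]
[ 0.44878158 -0.33618082  0.05      ]
yaw -0.9 deg, then d [-2.9 -1.6 92.6] mm |93| tilt [ 0.001  0.    -1.   ] at [ 0.4462 -0.3344  0.1586] psi 1.534 q7 1.41 w 1.00 F [0.7 0.1 0.8]
```

Emit:
{"api": "play_rows", "payload": {"targets": [{"dx": -2, "dy": -2, "dz": 10, "yaw": 0}, {"dx": 0, "dy": 0, "dz": 30, "yaw": 0}, {"dx": 0, "dy": 0, "dz": 30, "yaw": 0}, {"dx": 0, "dy": 0, "dz": 18, "yaw": 0}, {"dx": 0, "dy": 0, "dz": 4, "yaw": 0}, {"dx": 0, "dy": 0, "dz": 0, "yaw": 0}, {"dx": 0, "dy": 0, "dz": 0, "yaw": 0}]}}

```text
t: 48.78
eef_pos: [0.4484, -0.3372, 0.0672]
eef_rot: [0.056, 3.14, -0.001]
contact_force: [-0.7, 0.8, 0.8]
width: 0.999
grasp_force: 0.0
```

Emit:
{"api": "play_rows", "payload": {"targets": [{"dx": 0, "dy": 0, "dz": 0, "yaw": 0}, {"dx": 0, "dy": 0, "dz": 0, "yaw": 0}, {"dx": 0, "dy": 0, "dz": 0, "yaw": 0}, {"dx": 0, "dy": 0, "dz": 0, "yaw": 0}, {"dx": 0, "dy": 0, "dz": 0, "yaw": 0}, {"dx": 0, "dy": 0, "dz": 0, "yaw": 0}, {"dx": 0, "dy": 0, "dz": 0, "yaw": 0}], "grip": 1}}

```text
t: 49.65
eef_pos: [0.4476, -0.3371, 0.0665]
eef_rot: [-0.056, -3.141, 0.001]
contact_force: [-1.0, 0.5, 4.9]
width: 0.203
grasp_force: 59.0
```

```bash
python3 - <<'E'
from h import *
plan(.449,-.336,.066,np.pi/2-.03-1.2)
E
```

```text
yaw 68.4 deg, then d [0.6 1.7 0.5] mm |2| tilt [-0. -0. -1.] at [ 0.4476 -0.3371  0.0665] psi 1.535 q7 1.28 w 0.20 F [-1.   0.5  4.9]
```

Turn clockwise (positive yaw) 68°.

Emit:
{"api": "play_rows", "payload": {"targets": [{"dx": 0, "dy": 0, "dz": 0, "yaw": 7}, {"dx": 0, "dy": 0, "dz": 0, "yaw": 7}, {"dx": 0, "dy": 0, "dz": 0, "yaw": 7}, {"dx": 0, "dy": 0, "dz": 0, "yaw": 7}, {"dx": 0, "dy": 0, "dz": 0, "yaw": 7}, {"dx": 0, "dy": 0, "dz": 0, "yaw": 7}, {"dx": 0, "dy": 0, "dz": 0, "yaw": 7}, {"dx": 0, "dy": 0, "dz": 0, "yaw": 7}, {"dx": 0, "dy": 0, "dz": 0, "yaw": 7}, {"dx": 0, "dy": 0, "dz": 0, "yaw": 4}]}}

```text
t: 50.9
eef_pos: [0.447, -0.3379, 0.0665]
eef_rot: [-1.787, -2.584, 0.003]
contact_force: [-2.6, -1.1, 4.2]
width: 0.199
grasp_force: 59.2
```

Emit:
{"api": "play_rows", "payload": {"targets": [{"dx": 0, "dy": 0, "dz": 0, "yaw": 0}, {"dx": 0, "dy": 0, "dz": 0, "yaw": 0}]}}

```text
t: 51.15
eef_pos: [0.447, -0.3379, 0.0665]
eef_rot: [-1.781, -2.588, 0.002]
contact_force: [-2.4, -1.2, 6.2]
width: 0.203
grasp_force: 59.2
```

```bash
python3 - <<'E'
from h import *
plan(.449,-.336,.066,np.pi/2-.03-1.2); print(sense()["ft_torque"])
E
```

```text
yaw 1.4 deg, then d [1.1 2.5 0.5] mm |3| tilt [-0.001 -0.001 -1.   ] at [ 0.447  -0.3379  0.0665] psi 0.365 q7 0.35 w 0.20 F [-2.4 -1.2  6.2]
[-0.39773884  0.49004265 -0.14828457]
```

Past the detent; release, rise, step aside and check.

Emit:
{"api": "play_rows", "payload": {"targets": [{"dx": 0, "dy": 0, "dz": 0, "yaw": 0}, {"dx": 0, "dy": 0, "dz": 0, "yaw": 0}, {"dx": 0, "dy": 0, "dz": 0, "yaw": 0}, {"dx": 0, "dy": 0, "dz": -20, "yaw": 0}, {"dx": 0, "dy": 0, "dz": -50, "yaw": 0}, {"dx": 0, "dy": 0, "dz": -50, "yaw": 0}, {"dx": 40, "dy": -10, "dz": 0, "yaw": 0}, {"dx": 55, "dy": 0, "dz": 0, "yaw": 0}, {"dx": 55, "dy": 10, "dz": 0, "yaw": 0}, {"dx": 55, "dy": 20, "dz": 0, "yaw": 0}], "grip": 0}}

```text
t: 52.4
eef_pos: [0.3919, -0.1371, 0.1863]
eef_rot: [1.782, 2.587, -0.0]
contact_force: [0.7, -0.2, 0.2]
width: 1.0
grasp_force: 0.0
```

Emit:
{"api": "play_rows", "payload": {"targets": [{"dx": 55, "dy": 20, "dz": 0, "yaw": 0}, {"dx": 55, "dy": 20, "dz": 0, "yaw": 0}, {"dx": 40, "dy": 10, "dz": 0, "yaw": 0}, {"dx": 0, "dy": 0, "dz": 0, "yaw": 0}, {"dx": 0, "dy": 0, "dz": 0, "yaw": 0}]}}

```text
t: 53.02
eef_pos: [0.3859, 0.0192, 0.1862]
eef_rot: [-1.78, -2.588, 0.001]
contact_force: [0.1, 0.3, 0.1]
width: 1.004
grasp_force: 0.0
```

```bash
python3 - <<'E'
from h import *
im=camera("top"); crop(im,225,170,285,160,2,"fin.png"); plates(im,.1); print(sense()["eef_pos"],sense()["t"])
E
```

```text
plate [0.6811 0.0659] yaw 0.063 size [0.056 0.038]
plate [0.6842 0.0076] yaw 0.051 size [0.056 0.038]
plate [ 0.6869 -0.0499] yaw 0.045 size [0.056 0.038]
[0.38595661 0.01859239 0.18612707] 53.075
```

View pics/fin.png

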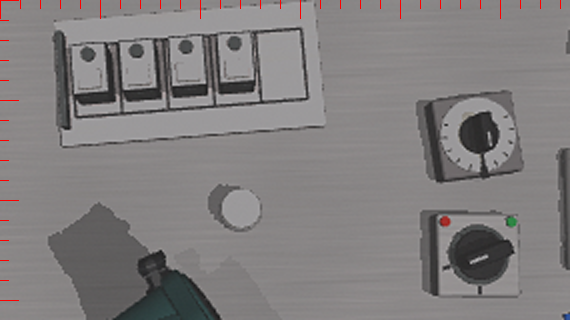

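```bash
python3 -c "
from bench import *
print(finish_job())"
```

```text
the job is handed in; nothing more can be done
None
```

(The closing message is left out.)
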